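# Make up the air manifold in the vice

## Task

Take the wood offcut out of the vice and put it in the grey scrap tray, then stand the aluminium air manifold upright on the vice's bed between the jaws, ports up, and turn the crank until the jaw meets it and it is held snug, without overtightening. Then push every tube that is there fully home, past the seal to the bottom, in the port of its own diameter, leaving the manifold snug in the vice.

Things in the scene. Friction and masses are not known exactly. Their poses are not given: they have to be found in the camera images.
- vice: Small green machine vice on a plywood plinth (150 x 200 x 45 mm); fixed, place and yaw vary. Origin: on the table under it. Its y axis is the screw's: crank at -y, fixed steel jaw's face at y = +40 mm. Jaws 80 mm long (along x), 24 mm high, tops at z = 94 mm. Nut block at y = -105 to -85 mm, top z = 96 mm. The thread is self-locking: the jaw stays where it is left.
- bed (a point): Point on the vice's flat bed (vice frame 0, 0, 70 mm), 40 mm from the fixed jaw's face. The moving jaw is on its -y side; the gap between the jaws starts at 48 to 60 mm.
- crank (a joint): Vice crank, rad, several turns. 0: handle straight up, gap 60 mm. Growing (clockwise looking along vice +y; handle goes from top towards vice +x) closes: gap = 60 - 1.59 x value, mm, and jaw, screw and crank move that way (+y) together. Starts at 0 to 7.5. Crank circle: radius 35 mm, axis along vice y at z = 82 mm. Thread friction 0.16 N m, 4.6 N at the handle.
- handle (a point): Grip point on the crank's handle: a black, freely spinning cylinder 16 mm thick, 50 mm long, parallel to the screw, pointing away from the vice; the point is on its axis, 27 mm from the crank arm, 23 mm from the free end. In the vice frame at (35 sin c, -182 + 1.59 c, 82 + 35 cos c) mm for crank value c.
- jaw_pad (a joint): How far the work presses back the sprung rubber facing of the moving jaw, m; 0 when it touches nothing. 15 N per mm, stop at 6 mm. Once both jaws touch, closing adds 1.59 mm per rad of crank and 0.7 N per mm to the force at the handle. Snug is 1 to 4.5 mm, best 2.5 mm: a quarter turn after touching; 5.5 mm is overtightened.
- manifold: Loose aluminium air manifold block, 112 x 36 x 60 mm (x, y, z), 0.45 kg, with three push-fit ports in its top in a row along x, 36 mm apart. Origin: centre of the underside. Starts upright on the table left of the vice. The jaws take its 36 mm width and leave 36 mm of its height clear above them. Either way round will do.
- port_thin (a point): Mouth centre of the manifold's 10 mm port (manifold frame -36, 0, 60 mm): straight bore 11.5 mm with a 2 mm chamfer. A seal at 16 mm depth stops a dropped tube; about 5 N pushes it on, and the tube bottoms at 30 mm depth, where it stays.
- tube_thin: Rigid white tube, 10 mm outside diameter, 120 mm long, under 50 g; origin: centre of its lower end, z up its length. Stands upright in its own loose drilled wooden block, 0.2 kg (66 x 66 x 56 mm, hole 44 mm deep with 1.3 mm play: foot 12 mm above the table, 76 mm shows), right of the vice. The block may be knocked aside, tube and all; the tube may be absent.
- port_mid (a point): Mouth centre of the manifold's 14 mm port (manifold frame 0, 0, 60 mm): straight bore 15.5 mm with a 2 mm chamfer. A seal at 16 mm depth stops a dropped tube; about 5 N pushes it on, and the tube bottoms at 30 mm depth, where it stays.
- tube_mid: Rigid white tube, 14 mm outside diameter, 120 mm long, under 50 g; origin: centre of its lower end, z up its length. Stands upright in its own loose drilled wooden block, 0.2 kg (66 x 66 x 56 mm, hole 44 mm deep with 1.3 mm play: foot 12 mm above the table, 76 mm shows), right of the vice. The block may be knocked aside, tube and all; the tube may be absent.
- port_thick (a point): Mouth centre of the manifold's 19 mm port (manifold frame 36, 0, 60 mm): straight bore 20.5 mm with a 2 mm chamfer. A seal at 16 mm depth stops a dropped tube; about 5 N pushes it on, and the tube bottoms at 30 mm depth, where it stays.
- tube_thick: Rigid white tube, 19 mm outside diameter, 120 mm long, under 50 g; origin: centre of its lower end, z up its length. Stands upright in its own loose drilled wooden block, 0.2 kg (66 x 66 x 56 mm, hole 44 mm deep with 1.3 mm play: foot 12 mm above the table, 76 mm shows), right of the vice. The block may be knocked aside, tube and all; the tube may be absent.
- offcut: Loose dark wood offcut 90 x 24 x 60 mm (x, y, z), 80 g, standing on edge on the vice's bed, long side along the jaws. Origin: centre of the underside.
- scrap_tray: Grey open tray, 160 x 150 mm, 40 mm high, 4 mm walls and floor, fixed, left of the vice. Origin: centre of the underside. It holds one small fixed wood chip near its corner at +x, +y (top at 14 mm).

How it is judged:
On the way, in this order (a step that is already met when the one before it is completed fails the run):
1. the offcut lies released in the scrap tray (x of offcut in the frame of scrap_tray between -0.078 and 0.078 m and y of offcut in the frame of scrap_tray between -0.073 and 0.073 m and height (world z) of offcut below 0.06 m and contact force between the fingers and offcut below 0.1 N and linear speed of offcut below 0.02 m/s), for 0.2 s.
2. the manifold stands on the vice's bed between the jaws and is clamped snug (x of manifold in the frame of vice between -0.03 and 0.03 m and z of manifold in the frame of vice between 0.066 and 0.073 m and y of manifold in the frame of vice between -0.015 and 0.03 m and angle between manifold's own z axis and vertical below 0.06 rad and value of joint jaw_pad between 0.0008 and 0.0048 m and contact force between vice and manifold above 10 N and angle between the y axis of manifold and the y axis of vice, either way round below 0.06 rad), for 0.3 s.
3. every tube present is fully home in the port of its size (z of tube_thin in the frame of port_thin below -0.027 m and horizontal distance between tube_thin and port_thin below 0.004 m and angle between each of tube_thin, tube_mid, tube_thick's own z axis and vertical below 0.12 rad and linear speed of each of tube_thin, tube_mid, tube_thick below 0.02 m/s and z of tube_mid in the frame of port_mid below -0.027 m and horizontal distance between tube_mid and port_mid below 0.004 m and z of tube_thick in the frame of port_thick below -0.027 m and horizontal distance between tube_thick and port_thick below 0.004 m), for 0.2 s.
At the end, for the whole second after the job is handed in: Offcut at rest with its centre inside the scrap tray; manifold upright (within 0.06 rad) on the vice's bed, centred along the jaws within 30 mm, clamped with the jaw pad pressed in 0.8 to 4.8 mm; every tube present at least 27 mm deep in the port of its own size and within 4 mm of its centre (all of step 1 and all of step 2 and all of step 3); the robot touches nothing.
It fails at once if the vice is overtightened: jaw pad pressed back more than 5.5 mm (value of joint jaw_pad above 0.0055 m).
Of tube_thin, tube_mid, tube_thick only 2 to 3 are there at a start; the rules pass over those that are not, and their reading is None.
At some moment in a run one of stand_thin, stand_mid, stand_thick may be knocked a few centimetres aside while the robot is not near it.
It also fails if it takes over 208 s, if anything falls off the work surface, if the arm or the gripper's body presses on something with over 40 N, if the wrist force passes 120 N, or if a joint passes its speed limit or range.

## Robot

A 7-joint arm with a two-finger parallel gripper is mounted at the origin on the work surface. World frame = base frame: x ahead of the robot, y to its left, z up, the work surface at z = 0. Lengths are in m, angles in rad, forces in N, time in s.
With the tool pointing down it reaches from about 0.4 to 0.85 m from the base axis. Payload 10.4 kg.
Tool frame: the origin (TCP) lies at the very end of the fingers, on their centre line; the grasp point (between the pads) lies 19 mm behind it (manip.grip_point_offset is the distance from the TCP to the grasp point, in m); z points along the fingers, y is the line along which they close (so a half turn about z gives the same grasp; the last joint's range is limited). The gripper opens to 85 mm and grips with 20 to 120 N. Pads are 22 mm wide; open, the fingers measure 114 mm over their backs; the gripper's body (76 mm by 85 mm) begins 54 mm behind the grasp point. The pads swing forward as they close: fully open they stand 13 mm farther back than shut.
Start: joints at [1.118, 0.332, -0.065, 1.46, 0.022, 1.35, -0.088], TCP at [0.26, -0.568, 0.231] pointing down, gripper open.
Joint ranges: [-2.6, 2.6], [-0.5, 2.12], [-1.47, 1.34], [0.16, 2.42], [-1.27, 4.41], [0.06, 2.06], [-2.6, 2.6]. Speed limits (rad/s): [2.22, 2.22, 2.79, 2.79, 3.14, 3.14, 3.14].

## Interface

Orientations are given as a unit quaternion [x, y, z, w].
In Python, from workcell import manip gives the robot as it stands. The module is installed in compiled form; this text tells all that it offers.
- The arm moves only by the shell command python3 -m inch 'ROWS' [OPENING] [FORCE]. ROWS is JSON, a list of rows, each a list of 2 entries, a list of its own where there are three numbers: the shift along the tool's x, y, z each as a share of 0.08 m, from -1 to 1, then the turn, a rotation vector about the tool's x, y, z each as a share of 45 degrees, from -1 to 1. A call has exactly 10 rows; each row is the pose to reach, as a shift and turn from the pose commanded when the call began, along the tool's axes at that moment; what a row does not reach only later rows make up. A row lasts 1/10 s, in which the tool goes at most 50 mm and 8.59 degrees, less where a joint would pass 70% of its speed; a pose out of reach is approached as far as the arm can. A call with a number of a shift or a turn outside -1 to 1 is refused whole. A call with a gripper value outside its range is refused whole. OPENING is the opening, from 0 (shut) to 1 (fully open), set as the call begins (- or left out, the last holds). The fingers move at their own pace and stop on an object; FORCE is the grip in N (left out, the last holds). Time passes only in rows, so rows that repeat a pose let the fingers close, or fill a call up. It gives the time, the measured TCP pose, the force, the opening and the grip force at its end, in the units of the state.
- manip.get_obs(): the state, without advancing time (a new reading comes with each control period).
- manip.camera(name): name is "side" or "top" or "wrist"; returns the picture (480x640x3 uint8, red, green, blue); there is no depth.
- manip.camera_params(name): a dict with "fov_y" (degrees; the focal length in pixels is half the picture's height over the tangent of half this angle, whatever the lens; pixels are square), "cx", "cy" (the principal point, pixels), "k1" (the pictures are not rectified: a ray, as slopes to the right and down, at radius r is drawn at 1 + k1 r^2 times it, then the intrinsics apply), "camera_from_world" (4x4, takes a point from world to camera coordinates); the wrist camera has in their place "T_tool_cam" (4x4, takes a point from camera to tool coordinates, whose origin is the TCP and whose axes are the flange's). Camera axes: x right, y up, looking along -z (the intrinsics and any distortion apply to the point x, -y, -z); pixel columns grow to the right and rows downward; lengths in m; the calibration is good to about 2 mm. A picture is of the moment at which its call begins: read the wrist's pose just before it. camera_params takes no time and is no camera call.
- manip.hand_in(): hands the job in; it is judged then, once.
The state is a dict: "clock": time; "joint_pos": joint angles; "joint_velocities": joint speeds; "tau": joint torques, N m; "position": TCP position; "ee_rot": TCP orientation; "ft_force": force on the tool from outside, world axes, zero at the start; "torque": the same for the moment, N m; "grip_width": opening from 0.0 (shut) to 1.0 (fully open); "grasp_force": force on a finger pad.
Only numpy, scipy, OpenCV 4.12 (cv2) and the standard library are available. Lean on these libraries where they do the work, as an engineer would, in place of code of your own. Each camera call takes 0.05 s, during which the arm holds its last target. There are 200 camera calls.

## Working session

There is one attempt and no reset: what is moved stays moved. The work goes in short steps, Python scripts to look and compute and a shell command to move; the robot and the scene stay as the last step left them, time stands still between calls to the robot, and variables do not carry over. Pictures are saved under pics/ and viewed, at most 14 in all, crops included, and the job is handed in when it is done.

```bash
mkdir -p pics; ls
python3 - <<'E'
from workcell import manip
import cv2,numpy as np
o=manip.get_obs();print({k:np.round(v,3).tolist() for k,v in o.items()}, manip.grip_point_offset)
for n in("side","top","wrist"):
    im=manip.camera(n);cv2.imwrite(f"pics/{n}0.png",im[:,:,::-1]);p=manip.camera_params(n);print(n,{k:np.round(v,4).tolist() for k,v in p.items()})
E
```

```text
pics
{'clock': 0.0, 'joint_pos': [1.118, 0.333, -0.065, 1.461, 0.022, 1.35, -0.088], 'joint_velocities': [0.0, -0.0, -0.001, -0.001, 0.0, 0.0, -0.001], 'tau': [-0.001, -62.545, 0.049, -39.161, 0.016, 0.01, 0.0], 'position': [0.26, -0.568, 0.231], 'ee_rot': [0.977, 0.213, -0.0, -0.001], 'ft_force': [-0.605, 0.784, 0.296], 'torque': [0.033, 0.015, 0.045], 'grasp_force': 0.0, 'grip_width': 1.0} 0.0187
side {'fov_y': 53.0826, 'cx': 314.3449, 'cy': 244.2036, 'k1': -0.1132, 'camera_from_world': [[-0.6896, -0.724, 0.0144, 0.3461], [0.4444, -0.4073, 0.7979, -0.3065], [-0.5718, 0.5567, 0.6026, -0.6039], [0.0, 0.0, 0.0, 1.0]]}
top {'fov_y': 49.3945, 'cx': 314.9004, 'cy': 244.5157, 'k1': -0.0908, 'camera_from_world': [[-0.0227, -0.9996, 0.0176, -0.0218], [0.9884, -0.0198, 0.1509, -0.4973], [-0.1505, 0.0208, 0.9884, -0.9489], [0.0, 0.0, 0.0, 1.0]]}
wrist {'fov_y': 65.5521, 'cx': 323.7952, 'cy': 238.2701, 'k1': -0.0192, 'T_tool_cam': [[0.0015, 0.9502, 0.3116, 0.08], [1.0, -0.0015, -0.0003, -0.0001], [0.0002, 0.3116, -0.9502, -0.1427], [0.0, 0.0, 0.0, 1.0]]}
```

View pics/top0.png

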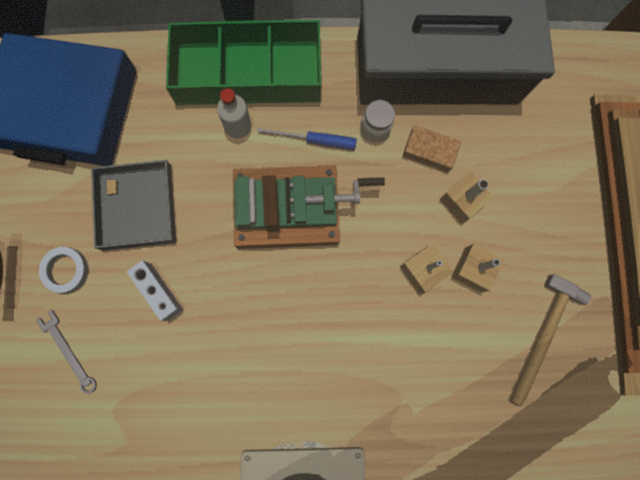

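View pics/side0.png

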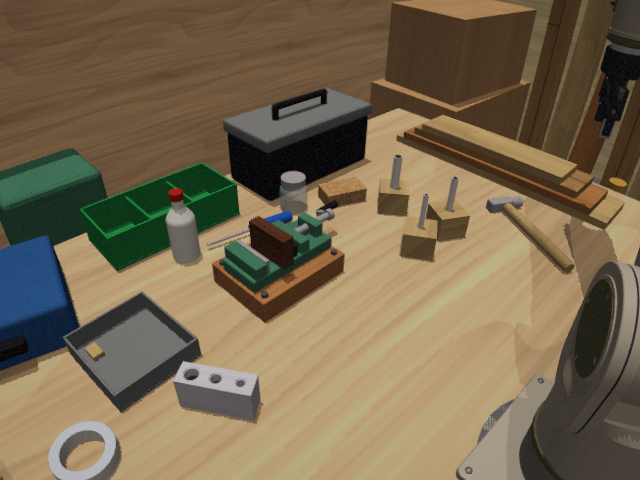

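```bash
cat > h.py <<'E'
from workcell import manip
import cv2,numpy as np
from scipy.spatial.transform import Rotation as R
from scipy.optimize import least_squares
def pose():
    o=manip.get_obs();T=np.eye(4);T[:3,:3]=R.from_quat(o["ee_rot"]).as_matrix();T[:3,3]=o["position"];return T
def cam(n,T=None):
    p=manip.camera_params(n)
    C=p["camera_from_world"] if n!="wrist" else np.linalg.inv((pose() if T is None else T)@np.array(p["T_tool_cam"]))
    f=240/np.tan(np.radians(p["fov_y"]/2));return np.array(C),f,p["cx"],p["cy"],p["k1"]
def proj(c,P):
    C,f,cx,cy,k=c;P=np.atleast_2d(P);q=P@C[:3,:3].T+C[:3,3];s=np.c_[q[:,0],-q[:,1]]/-q[:,2:3]
    s=s*(1+k*(s**2).sum(1,keepdims=True));return s*f+[cx,cy]
def unproj(c,uv,z):
    C,f,cx,cy,k=c;uv=np.atleast_2d(uv);d=(uv-[cx,cy])/f;s=d.copy()
    for _ in range(20): s=d/(1+k*(s**2).sum(1,keepdims=True))
    r=np.c_[s[:,0],-s[:,1],-np.ones(len(s))]@C[:3,:3];o=-C[:3,:3].T@C[:3,3]
    return o+r*((z-o[2])/r[:,2])[:,None]
def snap(n,name,crop=None,s=1):
    T=pose();im=manip.camera(n)[:,:,::-1]
    np.save(f"pics/{name}_T.npy",T);cv2.imwrite(f"pics/{name}_full.png",im)
    if crop: x0,y0,x1,y1=crop;im=im[y0:y1,x0:x1]
    cv2.imwrite(f"pics/{name}.png",cv2.resize(im,None,fx=s,fy=s,interpolation=cv2.INTER_CUBIC))
# pose of a body (x,y,yaw) at height z0 from model points and pixels (list of (cam,model,pix))
def fit(obs,g):
    def e(v):
        c,s=np.cos(v[2]),np.sin(v[2]);M=np.array([[c,-s,0],[s,c,0],[0,0,1]])
        return np.concatenate([(proj(cm,np.atleast_2d(m)@M.T+[v[0],v[1],0])-px).ravel() for cm,m,px in obs])
    r=least_squares(e,g);return r.x,np.sqrt(np.mean(r.fun**2))
def shares(dp,T=None):
    T=pose() if T is None else T;return np.round(T[:3,:3].T@np.array(dp)/0.08,3)
E
python3 - <<'E'
import cv2
im=cv2.imread("pics/top0.png")
cv2.imwrite("pics/c1.png",cv2.resize(im[150:340,85:385],None,fx=2.66,fy=2.66,interpolation=cv2.INTER_CUBIC))
E
```

```text
(no output)
```

View pics/c1.png

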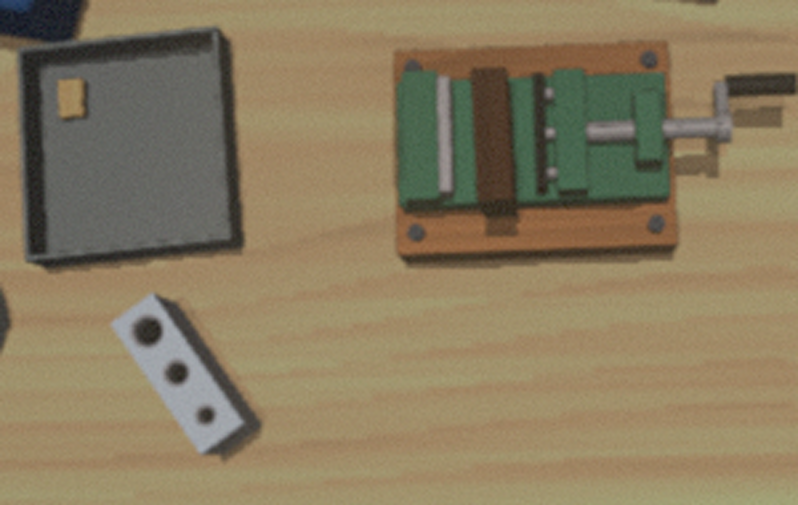

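Run:
```python
from h import *
f=lambda L:np.array(L)/2.66+[85,150]
t=cam("top")
box=lambda a,b,z:np.array([[a,b,z],[a,-b,z],[-a,-b,z],[-a,b,z]])/1e3
v,e=fit([(t,box(75,100,45),f([(394,50),(667,42),(678,245),(398,248)]))],[.6,0,0]);print("vice",v,e)
print("offcut",fit([(t,box(45,12,130),f([(473,69),(507,67),(515,212),(480,213)]))],[.6,0,0]))
print("tray",fit([(t,box(80,75,40),f([(19,52),(220,28),(242,245),(27,260)]))],[.6,.3,0]))
print("man",fit([(t,np.r_[box(56,18,60),[[.036,0,.06],[0,0,.06],[-.036,0,.06]]],f([(111,323),(153,293),(245,424),(205,455),(147,331),(176,373),(206,415)]))],[.4,.3,.5]))
c,s=np.cos(v[2]),np.sin(v[2]);M=np.array([[c,-s,0],[s,c,0],[0,0,1]])
for cr in np.arange(0,7.6,.5):
  P=np.array([35*np.sin(cr),-182+1.59*cr,82+35*np.cos(cr)])/1e3@M.T+[v[0],v[1],0]
  print(cr,P.round(3),(proj(t,P)-[85,150])*2.66, proj(cam("side"),P))
# tubes top z=132
print(unproj(t,[(484,183),(438,264),(496,262)],.132))
for y,z in((40,94),(-14,94),(-20,94),):
  P=np.array([[40,y,z],[-40,y,z]])/1e3@M.T+[v[0],v[1],0];print(y,(proj(t,P)-[85,150])*2.66)
```

```text
vice [0.57376815 0.02112338 0.00888586] 0.9334703935553437
offcut (array([0.55781837, 0.04463331, 0.04029975]), np.float64(1.3793372792283634))
tray (array([0.58131837, 0.31624046, 0.08941075]), np.float64(1.181632885292777))
man (array([0.4146155 , 0.26896014, 0.62798707]), np.float64(0.37346191948502844))
0.0 [ 0.575 -0.161  0.117] [[803.51497654 113.10179478]] [[348.35335541 189.76222519]]
0.5 [ 0.592 -0.16   0.113] [[799.98998442  90.45558709]] [[341.81927635 188.59655086]]
1.0 [ 0.605 -0.159  0.101] [[795.20039601  77.06687221]] [[336.74514281 191.41165513]]
1.5 [ 0.61  -0.158  0.084] [[790.14229851  75.97923238]] [[334.23475817 197.41118076]]
2.0 [ 0.607 -0.157  0.067] [[785.78140479  86.872787  ]] [[334.7206918  205.12611461]]
2.5 [ 0.596 -0.157  0.054] [[782.81969865 106.69866824]] [[337.9634239  212.80169987]]
3.0 [ 0.58  -0.156  0.047] [[781.60036343 130.74913691]] [[343.1555518  218.73869099]]
3.5 [ 0.563 -0.155  0.049] [[782.10185467 153.6673935 ]] [[349.07302355 221.58421576]]
4.0 [ 0.549 -0.155  0.059] [[783.96395162 170.30662424]] [[354.27552442 220.60272008]]
4.5 [ 0.
[... 206 characters left out ...]
8 152.96904504]] [[354.32275978 200.5556372 ]]
6.0 [ 0.566 -0.151  0.116] [[789.7790342  128.22527551]] [[348.69216372 193.92829187]]
6.5 [ 0.583 -0.15   0.116] [[787.34618464 102.82669461]] [[342.00714075 190.48969372]]
7.0 [ 0.598 -0.15   0.108] [[783.32124237  83.59585488]] [[335.94141617 191.07113194]]
7.5 [ 0.608 -0.149  0.094] [[778.52522619  75.36075833]] [[331.90346617 195.41648979]]
[[ 0.58652648 -0.33225079  0.132     ]
 [ 0.44437651 -0.24076057  0.132     ]
 [ 0.445533   -0.34300888  0.132     ]]
40 [[471.86257816  73.10509104]
 [473.62610368 187.81240423]]
-14 [[550.80983828  70.94662748]
 [553.69412217 185.55941779]]
-20 [[559.57832216  70.71355483]
 [562.58694134 185.31171712]]
```

Run:
```python
from h import *
f=lambda L:np.array(L)/2.66+[85,150]
t=cam("top")
v,e=fit([(t,np.array([[40,40,94],[-40,40,94],[0,-85,96],[0,-105,96]])/1e3,f([(450,75),(454,192),(635,130),(661,130)]))],[.6,0,0]);print("vice",v,e)
c,s=np.cos(v[2]),np.sin(v[2]);M=np.array([[c,-s,0],[s,c,0],[0,0,1]])
W=lambda p:np.array(p)/1e3@M.T+[v[0],v[1],0]
for cr in (0.5,.8,1,1.9,6.8,7,7.2):
  P=W([[35*np.sin(cr),-182+1.59*cr+d,82+35*np.cos(cr)] for d in(27,0,-23)])
  print(cr,P[1].round(3),f(0*P[:,:2])[0]*0+(proj(t,P)-[85,150])*2.66, proj(cam("side"),P[1]))
  print(((proj(t,W([[x,40-60+1.59*cr,94] for x in(40,-40)]))-[85,150])*2.66).round(0).tolist())
print(((proj(t,W([[40,100,45],[40,-100,45],[75,0,45],[-75,0,45]]))-[85,150])*2.66).round(0))
im=cv2.imread("pics/side0.png")
a=cv2.resize(im[180:320,205:365],None,fx=3.75,fy=3.75,interpolation=cv2.INTER_CUBIC);cv2.imwrite("pics/c2.png",a)
```

```text
vice [ 0.57116546  0.03618642 -0.00092707] 0.6621640001935837
0.5 [ 0.588 -0.145  0.113] [[738.14852186  97.68549211]
 [778.23399018  97.10516227]
 [812.28260418  96.63064209]] [[338.23049054 191.98512469]]
[[537.0, 75.0], [539.0, 190.0]]
0.8 [ 0.596 -0.145  0.106] [[735.9793448   88.17834435]
 [775.74309307  87.6124487 ]
 [809.52005634  87.15101445]] [[334.94487737 193.19959952]]
[[536.0, 75.0], [538.0, 190.0]]
1 [ 0.6   -0.144  0.101] [[734.42476663  84.14424522]
 [773.93405019  83.58562315]
 [807.49608755  83.13058209]] [[333.18859419 194.7630774 ]]
[[536.0, 75.0], [537.0, 190.0]]
1.9 [ 0.604 -0.143  0.071] [[727.69264758  90.71340176]
 [765.98663757  90.16045482]
 [798.52181169  89.70822974]] [[330.8782896  206.94355228]]
[[534.0, 75.0], [535.0, 190.0]]
6.8 [ 0.588 -0.135  0.112] [[723.17995749  97.27424385]
 [763.29158289  96.68553714]
 [797.36787213  96.20387735]] [[334.50675118 193.75848837]]
[[522.0, 75.0], [524.0, 190.0]]
7 [ 0.594 -0.135  0.108] [[721.82863909  90.63735763]
 [761.73105997  90.05829968]
 [795.63062617  89.58543203]] [[332.26915935 194.45938192]]
[[522.0, 75.0], [523.0, 190.0]]
7.2 [ 0.599 -0.134  0.103] [[720.39162057  85.79778663]
 [760.05006671  85.22669316]
 [793.74348596  84.76092021]] [[330.36401064 195.78102327]]
[[521.0, 75.0], [523.0, 190.0]]
[[374.  97.]
 [652.  92.]
 [512.  47.]
 [514. 253.]]
```

View pics/c2.png

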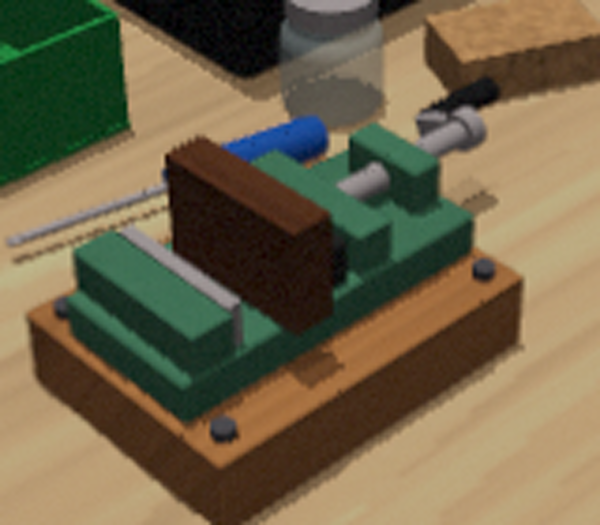

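```bash
python3 -m inch '[[[0.1,-0.08,0],[0,0,0.05]],[[0.2,-0.16,0],[0,0,0.1]],[[0.3,-0.25,0],[0,0,0.16]],[[0.4,-0.33,0],[0,0,0.22]],[[0.5,-0.41,0],[0,0,0.28]],[[0.6,-0.49,0],[0,0,0.34]],[[0.7,-0.57,0],[0,0,0.4]],[[0.8,-0.66,0],[0,0,0.46]],[[0.9,-0.74,0],[0,0,0.5]],[[1,-0.82,0],[0,0,0.546]]]' 1
python3 -m inch '[[[0.1,-0.1,0],[0,0,0]],[[0.2,-0.2,0],[0,0,0]],[[0.3,-0.3,0],[0,0,0]],[[0.4,-0.4,0],[0,0,0]],[[0.5,-0.5,0],[0,0,0]],[[0.6,-0.6,0],[0,0,0]],[[0.7,-0.7,0],[0,0,0]],[[0.8,-0.8,0],[0,0,0]],[[0.9,-0.9,0],[0,0,0]],[[1,-1,0],[0,0,0]]]'
python3 -m inch '[[[0.1,-0.1,0],[0,0,0]],[[0.2,-0.2,0],[0,0,0]],[[0.3,-0.3,0],[0,0,0]],[[0.4,-0.4,0],[0,0,0]],[[0.5,-0.5,0],[0,0,0]],[[0.6,-0.6,0],[0,0,0]],[[0.7,-0.7,0],[0,0,0]],[[0.8,-0.8,0],[0,0,0]],[[0.9,-0.9,0],[0,0,0]],[[1,-1,0],[0,0,0]]]'
python3 -c "
from h import *
snap('wrist','w1');print(np.round(pose(),3))"
```

```text
clock: 1.15
position: [0.3059, -0.4747, 0.2311]
ee_rot: [1.0, -0.0, -0.0, -0.0]
ft_force: [-0.2, 0.1, -0.2]
grip_width: 0.999
grasp_force: 0.0
clock: 2.15
position: [0.3864, -0.3944, 0.2313]
ee_rot: [1.0, 0.001, 0.0, 0.0]
ft_force: [0.0, 0.9, -0.5]
grip_width: 1.002
grasp_force: 0.0
clock: 3.15
position: [0.4663, -0.3144, 0.2313]
ee_rot: [1.0, 0.0, 0.0, 0.0]
ft_force: [-0.2, 0.7, -0.5]
grip_width: 0.997
grasp_force: 0.0
[[ 1.     0.003  0.001  0.468]
 [ 0.003 -1.     0.001 -0.313]
 [ 0.001 -0.001 -1.     0.231]
 [ 0.     0.     0.     1.   ]]
```

View pics/w1.png

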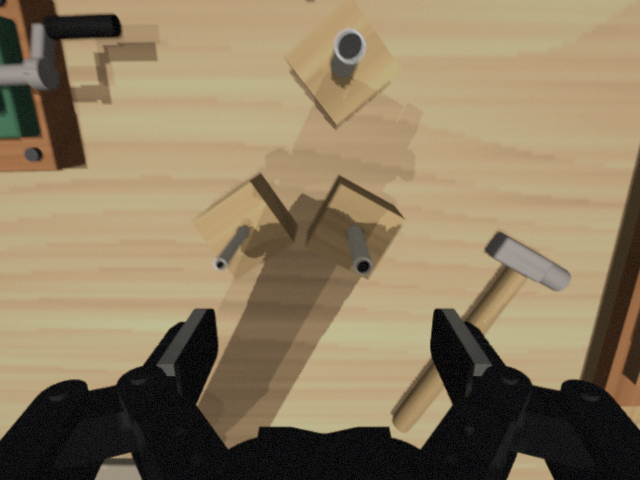

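```bash
python3 -c "
from h import *
c=cam('wrist',np.load('pics/w1_T.npy'));print(unproj(c,[(349,45),(222,263),(363,266)],.132))
print(unproj(c,[(48,26),(80,26),(118,26)],.072))"
python3 -m inch '[[[0.03,-0.1,0],[0,0,0]],[[0.06,-0.2,0],[0,0,0]],[[0.09,-0.3,0],[0,0,0]],[[0.12,-0.4,0],[0,0,0]],[[0.15,-0.5,0],[0,0,0]],[[0.18,-0.6,0],[0,0,0]],[[0.21,-0.7,0],[0,0,0]],[[0.24,-0.8,0],[0,0,0]],[[0.27,-0.9,0],[0,0,0]],[[0.3,-1,0],[0,0,0]]]'
python3 -m inch '[[[0.03,-0.1,0],[0,0,0]],[[0.06,-0.2,0],[0,0,0]],[[0.09,-0.3,0],[0,0,0]],[[0.12,-0.4,0],[0,0,0]],[[0.15,-0.5,0],[0,0,0]],[[0.18,-0.6,0],[0,0,0]],[[0.21,-0.7,0],[0,0,0]],[[0.24,-0.8,0],[0,0,0]],[[0.27,-0.9,0],[0,0,0]],[[0.3,-1,0],[0,0,0]]]'
python3 -m inch '[[[0.03,-0.1,0],[0,0,0]],[[0.06,-0.2,0],[0,0,0]],[[0.09,-0.3,0],[0,0,0]],[[0.12,-0.4,0],[0,0,0]],[[0.15,-0.5,0],[0,0,0]],[[0.18,-0.6,0],[0,0,0]],[[0.21,-0.7,0],[0,0,0]],[[0.24,-0.8,0],[0,0,0]],[[0.27,-0.9,0],[0,0,0]],[[0.3,-1,0],[0,0,0]]]'
python3 -m inch '[[[0,-0.1,0],[0,0,0]],[[0,-0.2,0],[0,0,0]],[[0,-0.3,0],[0,0,0]],[[0,-0.4,0],[0,0,0]],[[0,-0.5,0],[0,0,0]],[[0,-0.6,0],[0,0,0]],[[0,-0.7,0],[0,0,0]],[[0,-0.8,0],[0,0,0]],[[0,-0.9,0],[0,0,0]],[[0,-0.9,0],[0,0,0]]]'
python3 -c "
from h import *
snap('wrist','w2');print(np.round(pose(),3))"
```

```text
[[ 0.5862452  -0.32884766  0.132     ]
 [ 0.44846374 -0.2431581   0.132     ]
 [ 0.44648004 -0.34187347  0.132     ]]
[[ 0.60962209 -0.11279896  0.072     ]
 [ 0.60933645 -0.13652044  0.072     ]
 [ 0.60905663 -0.16450551  0.072     ]]
clock: 4.2
position: [0.4898, -0.2343, 0.2313]
ee_rot: [1.0, 0.001, 0.0, 0.0]
ft_force: [0.3, 0.6, -0.4]
grip_width: 0.999
grasp_force: 0.0
clock: 5.2
position: [0.5137, -0.1543, 0.2313]
ee_rot: [1.0, 0.0, 0.0, 0.0]
ft_force: [-0.4, -0.5, -0.5]
grip_width: 1.003
grasp_force: 0.0
clock: 6.2
position: [0.5376, -0.0743, 0.2313]
ee_rot: [1.0, 0.0, 0.0, 0.0]
ft_force: [-0.0, -0.9, -0.2]
grip_width: 0.999
grasp_force: 0.0
clock: 7.2
position: [0.5374, -0.0014, 0.2314]
ee_rot: [1.0, 0.001, 0.0, -0.0]
ft_force: [-0.2, 0.6, -0.2]
grip_width: 0.999
grasp_force: 0.0
[[ 1.     0.002  0.     0.537]
 [ 0.002 -1.    -0.    -0.002]
 [ 0.     0.    -1.     0.231]
 [ 0.     0.     0.     1.   ]]
```

View pics/w2.png

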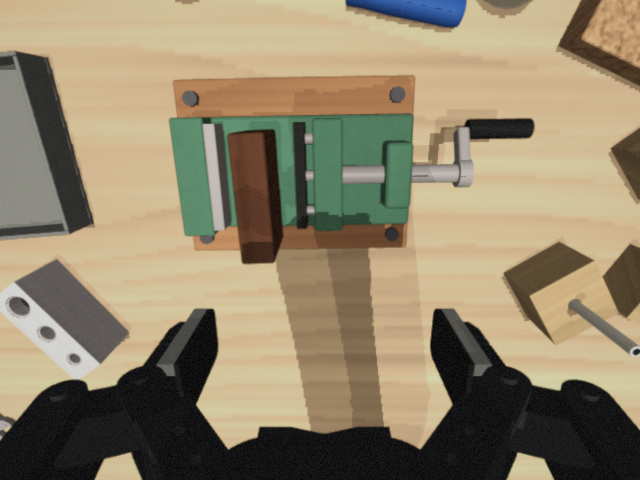

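Run:
```python
from h import *
c=cam('wrist',np.load('pics/w2_T.npy'))
box=lambda a,b,z:np.array([[a,b,z],[a,-b,z],[-a,-b,z],[-a,b,z]])/1e3
print("off",fit([(c,box(45,12,130),[(229,134),(266,131),(273,261),(236,262)])],[.56,.045,0]))
t=cam("top");f=lambda L:np.array(L)/2.66+[85,150]
m=np.array([[40,40,94],[-40,40,94],[28,-85,96],[28,-105,96],[-28,-105,96]])/1e3
pw=[(216,124),(224,229),(389,142),(411,142),(409,208)]
print("vice w",fit([(c,m,pw)],[.57,.036,0]))
print("handle",unproj(c,[(470,129),(499,128),(532,127)],.072),unproj(c,[(464,174)],.088))
print("man",fit([(c,np.array([[36,0,60],[0,0,60],[-36,0,60]])/1e3,[(18,306),(47,333),(74,358)])],[.41,.27,.6]))
```

```text
off (array([5.63319205e-01, 4.72587847e-02, 5.01299773e-04]), np.float64(1.6990645485215163))
vice w (array([0.57256043, 0.03781106, 0.01207434]), np.float64(2.7801566573893077))
handle [[ 0.60858338 -0.1152522   0.072     ]
 [ 0.60954373 -0.13795812  0.072     ]
 [ 0.61055935 -0.16387941  0.072     ]] [[ 0.57581596 -0.10868436  0.088     ]]
man (array([0.41549004, 0.26993989, 0.63025783]), np.float64(0.18403990723535302))
```

```bash
python3 -m inch '[[[0.06,-0.12,0],[0,0,0]],[[0.12,-0.24,0],[0,0,0]],[[0.18,-0.36,0.1],[0,0,0]],[[0.24,-0.48,0.2],[0,0,0]],[[0.3,-0.6,0.3],[0,0,0]],[[0.3,-0.6,0.4],[0,0,0]],[[0.3,-0.6,0.5],[0,0,0]],[[0.3,-0.6,0.6],[0,0,0]],[[0.3,-0.6,0.7],[0,0,0]],[[0.3,-0.6,0.8],[0,0,0]]]' 1
python3 -m inch '[[[0,0,0.1],[0,0,0]],[[0,0,0.2],[0,0,0]],[[0,0,0.3],[0,0,0]],[[0,0,0.4],[0,0,0]],[[0,0,0.5],[0,0,0]],[[0,0,0.6],[0,0,0]],[[0,0,0.7],[0,0,0]],[[0,0,0.8],[0,0,0]],[[0,0,0.81],[0,0,0]],[[0,0,0.81],[0,0,0]]]'
python3 -m inch '[[[0,0,0],[0,0,0]],[[0,0,0],[0,0,0]],[[0,0,0],[0,0,0]],[[0,0,0],[0,0,0]],[[0,0,0],[0,0,0]],[[0,0,0],[0,0,0]],[[0,0,0],[0,0,0]],[[0,0,0],[0,0,0]],[[0,0,0],[0,0,0]],[[0,0,0],[0,0,0]]]' 0 40
```

```text
clock: 8.25
position: [0.5613, 0.0446, 0.1667]
ee_rot: [1.0, 0.0, 0.0, 0.0]
ft_force: [-0.0, 1.0, 0.3]
grip_width: 0.998
grasp_force: 0.0
clock: 9.25
position: [0.5613, 0.0451, 0.1023]
ee_rot: [1.0, 0.001, -0.0, -0.0]
ft_force: [0.2, -0.1, 0.2]
grip_width: 0.999
grasp_force: 0.0
clock: 10.25
position: [0.5615, 0.045, 0.1027]
ee_rot: [1.0, 0.0, 0.0, 0.0]
ft_force: [0.7, 0.3, 3.0]
grip_width: 0.273
grasp_force: 43.9
```

```bash
python3 -m inch '[[[0,0,-0.1],[0,0,0]],[[0,0,-0.2],[0,0,0]],[[0,0,-0.3],[0,0,0]],[[0,0,-0.4],[0,0,0]],[[0,0,-0.5],[0,0,0]],[[0,0,-0.6],[0,0,0]],[[0,0,-0.7],[0,0,0]],[[0,-0.06,-0.8],[0,0,0]],[[0,-0.12,-0.9],[0,0,0]],[[0,-0.2,-1],[0,0,0]]]'
python3 -m inch '[[[0.02,-0.1,0],[0,0,0]],[[0.05,-0.2,0],[0,0,0]],[[0.08,-0.3,0],[0,0,0]],[[0.1,-0.4,0],[0,0,0]],[[0.12,-0.5,0],[0,0,0]],[[0.14,-0.6,0],[0,0,0]],[[0.16,-0.7,0],[0,0,0]],[[0.18,-0.8,0],[0,0,0]],[[0.21,-0.9,0],[0,0,0]],[[0.24,-1,0],[0,0,0]]]'
python3 -m inch '[[[0,-0.1,0.05],[0,0,0]],[[0,-0.2,0.1],[0,0,0]],[[0,-0.3,0.15],[0,0,0]],[[0,-0.4,0.2],[0,0,0]],[[0,-0.5,0.25],[0,0,0]],[[0,-0.6,0.3],[0,0,0]],[[0,-0.7,0.35],[0,0,0]],[[0,-0.8,0.4],[0,0,0]],[[0,-0.9,0.45],[0,0,0]],[[0,-1,0.5],[0,0,0]]]'
python3 -m inch '[[[0,-0.1,0.05],[0,0,0]],[[0,-0.2,0.1],[0,0,0]],[[0,-0.3,0.15],[0,0,0]],[[0,-0.4,0.2],[0,0,0]],[[0,-0.5,0.25],[0,0,0]],[[0,-0.6,0.3],[0,0,0]],[[0,-0.7,0.35],[0,0,0]],[[0,-0.8,0.4],[0,0,0]],[[0,-0.9,0.45],[0,0,0]],[[0,-1,0.5],[0,0,0]]]'
python3 -m inch '[[[0,-0.08,0.1],[0,0,0]],[[0,-0.15,0.2],[0,0,0]],[[0,-0.19,0.3],[0,0,0]],[[0,-0.19,0.4],[0,0,0]],[[0,-0.19,0.5],[0,0,0]],[[0,-0.19,0.6],[0,0,0]],[[0,-0.19,0.7],[0,0,0]],[[0,-0.19,0.76],[0,0,0]],[[0,-0.19,0.8],[0,0,0]],[[0,-0.19,0.8],[0,0,0]]]'
```

```text
clock: 11.25
position: [0.5613, 0.0616, 0.1832]
ee_rot: [1.0, 0.001, 0.0, 0.0]
ft_force: [-0.1, 0.3, -1.1]
grip_width: 0.273
grasp_force: 43.5
clock: 12.25
position: [0.5807, 0.1417, 0.1825]
ee_rot: [1.0, 0.0, 0.0, 0.0]
ft_force: [-0.2, 0.4, -1.3]
grip_width: 0.267
grasp_force: 43.6
clock: 13.25
position: [0.5804, 0.2217, 0.1422]
ee_rot: [1.0, 0.001, 0.0, 0.0]
ft_force: [0.8, -0.5, -0.3]
grip_width: 0.273
grasp_force: 43.6
clock: 14.25
position: [0.5803, 0.3017, 0.1021]
ee_rot: [1.0, 0.0, 0.0, 0.0]
ft_force: [-0.0, -0.6, -1.0]
grip_width: 0.272
grasp_force: 43.6
clock: 15.25
position: [0.5801, 0.3161, 0.0381]
ee_rot: [1.0, 0.0, -0.0, 0.0]
ft_force: [0.0, -0.3, -1.4]
grip_width: 0.271
grasp_force: 43.5
```

```bash
python3 -m inch '[[[0,0,0],[0,0,0]],[[0,0,0],[0,0,0]],[[0,0,0],[0,0,0]],[[0,0,-0.1],[0,0,0]],[[0,0,-0.2],[0,0,0]],[[0,0,-0.35],[0,0,0]],[[0,0,-0.5],[0,0,0]],[[0,0,-0.65],[0,0,0]],[[0,0,-0.8],[0,0,0]],[[0,0,-0.95],[0,0,0]]]' 0.7
python3 -m inch '[[[-0.1,0.03,0],[0,0,0]],[[-0.2,0.06,0],[0,0,0]],[[-0.3,0.09,0],[0,0,0]],[[-0.4,0.12,0],[0,0,0]],[[-0.5,0.15,0],[0,0,0]],[[-0.6,0.18,0],[0,0,0]],[[-0.7,0.21,0],[0,0,0]],[[-0.8,0.24,0],[0,0,0]],[[-0.9,0.27,0],[0,0,0]],[[-1,0.3,0],[0,0,0]]]' 1
python3 -m inch '[[[-0.1,0.03,0],[0,0,-0.08]],[[-0.2,0.06,0],[0,0,-0.16]],[[-0.3,0.09,0],[0,0,-0.24]],[[-0.4,0.12,0],[0,0,-0.32]],[[-0.5,0.15,0],[0,0,-0.4]],[[-0.6,0.18,0],[0,0,-0.48]],[[-0.7,0.21,0],[0,0,-0.56]],[[-0.8,0.24,0],[0,0,-0.64]],[[-0.9,0.27,0],[0,0,-0.72]],[[-1,0.29,0],[0,0,-0.8]]]'
python3 -c "
from h import *
print(shares(np.array([.415,.2695,.031])-pose()[:3,3]), R.from_matrix(pose()[:3,:3]).as_euler('zyx',degrees=True))"
```

```text
clock: 16.25
position: [0.5803, 0.3163, 0.1158]
ee_rot: [1.0, 0.0, 0.0, -0.0]
ft_force: [0.1, 0.6, -0.2]
grip_width: 0.702
grasp_force: 0.0
clock: 17.25
position: [0.4996, 0.292, 0.1145]
ee_rot: [1.0, 0.0, 0.0, 0.0]
ft_force: [0.9, 0.3, 0.9]
grip_width: 1.0
grasp_force: 0.0
clock: 18.25
position: [0.4197, 0.2686, 0.1145]
ee_rot: [0.951, 0.311, 0.0, 0.0]
ft_force: [0.6, 0.5, -0.2]
grip_width: 0.997
grasp_force: 0.0
[-0.041 -0.044  1.043] [-3.61977876e+01  1.26645698e-02  1.79982888e+02]
```

```bash
python3 -m inch '[[[-0.02,-0.02,0.1],[0,0,0]],[[-0.04,-0.04,0.2],[0,0,0]],[[-0.04,-0.04,0.3],[0,0,0]],[[-0.04,-0.04,0.4],[0,0,0]],[[-0.04,-0.04,0.5],[0,0,0]],[[-0.04,-0.04,0.6],[0,0,0]],[[-0.04,-0.04,0.7],[0,0,0]],[[-0.04,-0.04,0.8],[0,0,0]],[[-0.04,-0.04,0.9],[0,0,0]],[[-0.04,-0.04,1],[0,0,0]]]'
python3 -m inch '[[[0,0,0.04],[0,0,0]],[[0,0,0.04],[0,0,0]],[[0,0,0.04],[0,0,0]],[[0,0,0.04],[0,0,0]],[[0,0,0.04],[0,0,0]],[[0,0,0.04],[0,0,0]],[[0,0,0.04],[0,0,0]],[[0,0,0.04],[0,0,0]],[[0,0,0.04],[0,0,0]],[[0,0,0.04],[0,0,0]]]' 0 60
```

```text
clock: 19.25
position: [0.4159, 0.2696, 0.0339]
ee_rot: [0.951, 0.309, 0.0, 0.0]
ft_force: [0.5, -1.1, -0.0]
grip_width: 1.003
grasp_force: 0.0
clock: 20.25
position: [0.416, 0.2701, 0.0319]
ee_rot: [0.951, 0.31, 0.0, -0.0]
ft_force: [-2.5, -0.1, 5.3]
grip_width: 0.409
grasp_force: 60.5
```

```bash
python3 -m inch '[[[0,0,-0.1],[0,0,0.04]],[[0,0,-0.2],[0,0,0.12]],[[0,0,-0.3],[0,0,0.2]],[[0,0,-0.4],[0,0,0.28]],[[0,0,-0.5],[0,0,0.36]],[[0,0,-0.6],[0,0,0.44]],[[0,0,-0.7],[0,0,0.54]],[[0,0,-0.8],[0,0,0.64]],[[0,0,-0.9],[0,0,0.72]],[[0,0,-1],[0,0,0.8]]]'
python3 -m inch '[[[0.06,0.09,-0.05],[0,0,0]],[[0.13,0.18,-0.1],[0,0,0]],[[0.2,0.27,-0.15],[0,0,0]],[[0.26,0.36,-0.2],[0,0,0]],[[0.32,0.45,-0.25],[0,0,0]],[[0.39,0.54,-0.3],[0,0,0]],[[0.45,0.63,-0.35],[0,0,0]],[[0.52,0.72,-0.4],[0,0,0]],[[0.58,0.81,-0.45],[0,0,0]],[[0.65,0.9,-0.5],[0,0,0]]]'
python3 -m inch '[[[0.06,0.09,0],[0,0,0]],[[0.13,0.18,0],[0,0,0]],[[0.2,0.27,0],[0,0,0]],[[0.26,0.36,0],[0,0,0]],[[0.32,0.45,0],[0,0,0]],[[0.39,0.54,0],[0,0,0]],[[0.45,0.63,0],[0,0,0]],[[0.52,0.72,0],[0,0,0]],[[0.58,0.81,0],[0,0,0]],[[0.65,0.9,0],[0,0,0]]]'
python3 -m inch '[[[0.06,0.09,0],[0,0,0]],[[0.13,0.18,0],[0,0,0]],[[0.2,0.27,0],[0,0,0]],[[0.26,0.36,0],[0,0,0]],[[0.32,0.45,0],[0,0,0]],[[0.39,0.54,0],[0,0,0]],[[0.45,0.63,0],[0,0,0]],[[0.52,0.72,0],[0,0,0]],[[0.58,0.81,0],[0,0,0]],[[0.65,0.88,0],[0,0,0]]]'
python3 -c "
from h import *
snap('wrist','w3');T=pose();print(shares(np.array([.573,.055,.104])-T[:3,3]), R.from_matrix(T[:3,:3]).as_euler('zyx',degrees=True))"
```

```text
clock: 21.25
position: [0.4154, 0.269, 0.1114]
ee_rot: [1.0, -0.002, -0.0, 0.0]
ft_force: [-0.2, 0.8, -6.4]
grip_width: 0.41
grasp_force: 61.0
clock: 22.25
position: [0.4683, 0.1971, 0.1516]
ee_rot: [1.0, 0.001, -0.0, 0.0]
ft_force: [0.2, 0.0, -5.1]
grip_width: 0.409
grasp_force: 61.1
clock: 23.25
position: [0.5204, 0.1251, 0.1513]
ee_rot: [1.0, 0.001, 0.0, 0.0]
ft_force: [0.2, 0.9, -5.9]
grip_width: 0.412
grasp_force: 61.1
clock: 24.25
position: [0.5725, 0.0545, 0.1513]
ee_rot: [1.0, 0.0, -0.0, 0.0]
ft_force: [-0.4, -0.3, -5.4]
grip_width: 0.41
grasp_force: 61.1
[-0.004 -0.02   0.59 ] [3.75567811e-02 2.97523307e-02 1.79963406e+02]
```

View pics/w3.png

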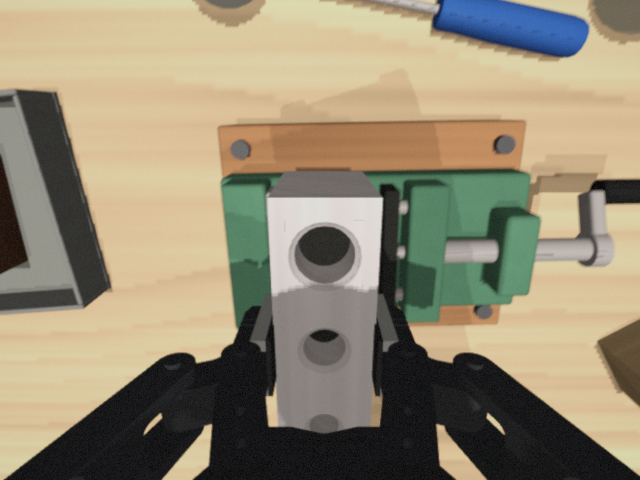

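Run:
```python
from h import *
c=cam('wrist',np.load('pics/w3_T.npy'))
print(unproj(c,[(386,188),(384,300)],.094), unproj(c,[(503,208),(537,213)],.096), unproj(c,[(598,250)],.09))
print(proj(c,[[.613,.077,.094],[.613,.02,.094]]))
```

```text
[[0.61548203 0.0209742  0.094     ]
 [0.54800888 0.01850506 0.094     ]] [[ 0.60507055 -0.04340828  0.096     ]
 [ 0.60232411 -0.06272899  0.096     ]] [[ 0.5785525  -0.10675818  0.09      ]]
[[282.62231672 192.29205816]
 [387.54715579 192.53485825]]
```

```bash
python3 -m inch '[[[0,0,0.1],[0,0,0]],[[0,0,0.2],[0,0,0]],[[0,0,0.3],[0,0,0]],[[0,0,0.4],[0,0,0]],[[0,0,0.5],[0,0,0]],[[0,0,0.55],[0,0,0]],[[0,0,0.58],[0,0,0]],[[0,0,0.6],[0,0,0]],[[0,0,0.61],[0,0,0]],[[0,0,0.61],[0,0,0]]]'
python3 -c "
from h import *
snap('side','s3',(205,120,405,320),3);print(pose()[:3,3])"
```

```text
clock: 25.3
position: [0.5722, 0.0554, 0.1026]
ee_rot: [1.0, 0.0, 0.0, 0.0]
ft_force: [-0.9, 0.7, -5.9]
grip_width: 0.413
grasp_force: 61.1
[0.57222659 0.0553561  0.10272537]
```

View pics/s3.png

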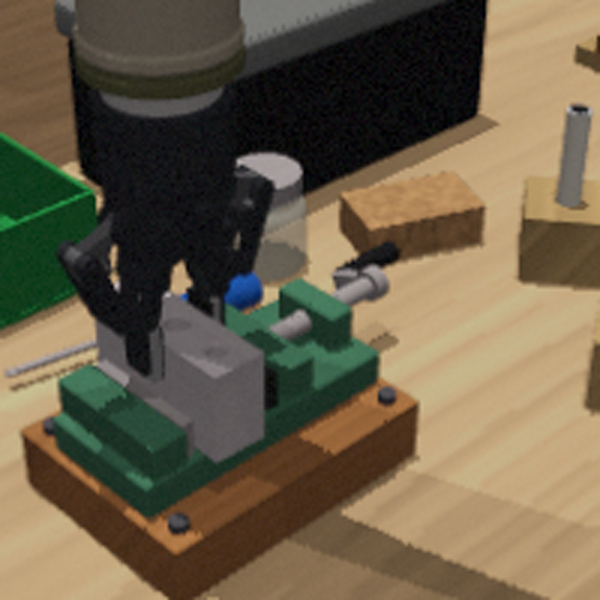

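```bash
python3 -m inch '[[[0,0,0.01],[0,0,0]],[[0,0,0.01],[0,0,0]],[[0,0,0.01],[0,0,0]],[[0,0,0.01],[0,0,0]],[[0,0,-0.05],[0,0,0]],[[0,0,-0.2],[0,0,0]],[[0,0,-0.4],[0,0,0]],[[0,0,-0.6],[0,0,0]],[[0,0,-0.8],[0,0,0]],[[0,0,-1],[0,0,0]]]' 0.75
python3 -c "
from h import *
print(manip.get_obs()['joint_pos'])
t=cam('top');snap('top','t3');T=np.load('pics/t3_T.npy')"
```

```text
clock: 26.35
position: [0.5723, 0.0555, 0.1844]
ee_rot: [1.0, 0.001, 0.001, -0.0]
ft_force: [-0.2, 1.1, 0.4]
grip_width: 0.749
grasp_force: 0.0
[ 0.21451447  0.28868916 -0.46471949  1.64176611  0.13545943  1.24198986
 -1.84700637]
```

```bash
python3 -m inch '[[[0.02,0.1,0],[0,0,0]],[[0.04,0.2,0],[0,0,0]],[[0.06,0.3,0],[0,0,0]],[[0.08,0.4,0],[0,0,0]],[[0.1,0.5,0],[0,0,0]],[[0.12,0.6,0],[0,0,0]],[[0.14,0.7,0],[0,0,0]],[[0.16,0.8,0],[0,0,0]],[[0.18,0.9,0],[0,0,0]],[[0.2,1,0],[0,0,0]]]' 1
python3 -m inch '[[[0.02,0.1,0],[0,0,-0.1]],[[0.05,0.2,0],[0,0,-0.2]],[[0.07,0.3,0],[0,0,-0.3]],[[0.1,0.4,0],[0,0,-0.4]],[[0.12,0.5,0],[0,0,-0.5]],[[0.15,0.6,0],[0,0,-0.6]],[[0.17,0.7,0],[0,0,-0.7]],[[0.2,0.8,0],[0,0,-0.8]],[[0.22,0.9,0],[0,0,-0.9]],[[0.25,1,0],[0,0,-1]]]'
python3 -m inch '[[[-0.03,0.03,0],[0,0,-0.1]],[[-0.07,0.07,0],[0,0,-0.2]],[[-0.1,0.1,0],[0,0,-0.3]],[[-0.14,0.14,0],[0,0,-0.4]],[[-0.18,0.18,0],[0,0,-0.5]],[[-0.22,0.22,0],[0,0,-0.6]],[[-0.26,0.26,0],[0,0,-0.7]],[[-0.3,0.3,0],[0,0,-0.8]],[[-0.33,0.33,0],[0,0,-0.9]],[[-0.37,0.37,0],[0,0,-1]]]'
python3 -c "
from h import *
snap('wrist','w4');T=pose();print(shares(np.array([.608,-.146,.053])-T[:3,3]), R.from_matrix(T[:3,:3]).as_euler('zyx',degrees=True));print(manip.get_obs()['joint_pos'])"
```

```text
clock: 27.4
position: [0.5883, -0.0253, 0.1825]
ee_rot: [1.0, 0.001, 0.0, 0.0]
ft_force: [-0.1, -0.7, 1.0]
grip_width: 0.999
grasp_force: 0.0
clock: 28.4
position: [0.6083, -0.1053, 0.1825]
ee_rot: [0.923, 0.385, -0.0, 0.0]
ft_force: [0.4, -0.1, 0.3]
grip_width: 1.0
grasp_force: 0.0
clock: 29.4
position: [0.6083, -0.1469, 0.1825]
ee_rot: [0.706, 0.709, 0.0, 0.0]
ft_force: [0.3, -0.1, 0.7]
grip_width: 1.001
grasp_force: 0.0
[ 0.026 -0.002  1.617] [-9.04543568e+01 -7.72169430e-03  1.79971577e+02]
[ 0.61798839  0.42716898 -0.5938033   1.49832768  0.24413358  1.29070284
  0.00618665]
```

View pics/w4.png

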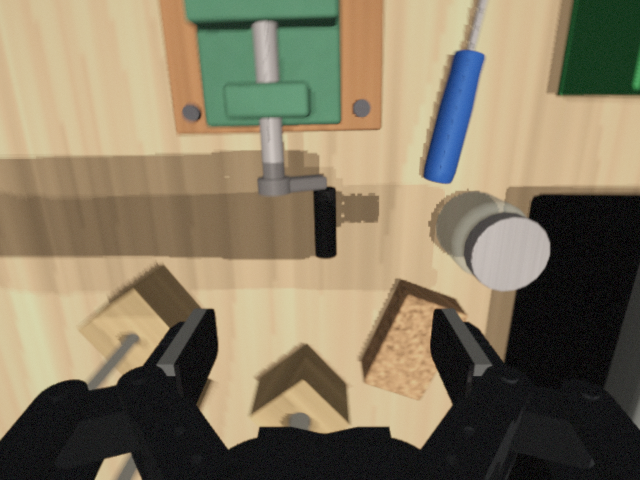

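Run:
```python
from h import *
c=cam('wrist',np.load('pics/w4_T.npy'))
for z in (.062,.072,.082,.09): print(z,unproj(c,[(325,188),(325.5,226),(326,256)],z)[:,:2].round(4).tolist(), unproj(c,[(272,186),(270,150),(266,60)],z)[:,0])
```

```text
0.062 [[0.609, -0.1154], [0.6096, -0.1436], [0.6101, -0.1672]] [0.57129627 0.57082916 0.57036278]
0.072 [[0.6089, -0.1136], [0.6095, -0.1407], [0.61, -0.1634]] [0.57268087 0.5722315  0.57178284]
0.082 [[0.6089, -0.1117], [0.6094, -0.1377], [0.6099, -0.1595]] [0.57406547 0.57363384 0.57320289]
0.09 [[0.6089, -0.1102], [0.6094, -0.1354], [0.6098, -0.1565]] [0.57517315 0.57475572 0.57433894]
```

Run:
```python
from h import *
c=cam('side')
for z in (.065,.07,.075,.08,.085): print(z,proj(c,[[.6094,-.114,z],[.6094,-.139,z],[.6094,-.164,z]]).round(1).tolist())
im=cv2.imread("pics/s3_full.png")[185:225,300:360];cv2.imwrite("pics/c4.png",cv2.resize(im,None,fx=10,fy=10,interpolation=cv2.INTER_CUBIC))
```

```text
0.065 [[319.0, 213.4], [327.7, 208.9], [336.1, 204.6]]
0.07 [[319.0, 211.4], [327.7, 206.9], [336.2, 202.5]]
0.075 [[319.1, 209.3], [327.8, 204.8], [336.3, 200.5]]
0.08 [[319.1, 207.2], [327.9, 202.7], [336.4, 198.4]]
0.085 [[319.2, 205.1], [328.0, 200.7], [336.5, 196.4]]
```

View pics/c4.png

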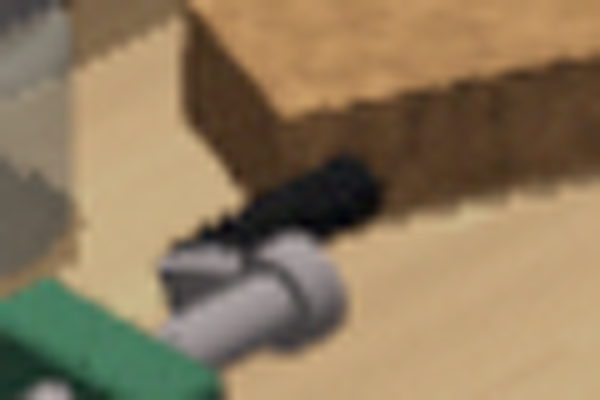

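```bash
python3 -m inch '[[[0,-0.01,0.1],[0,0,0]],[[0,-0.02,0.2],[0,0,0]],[[0,-0.02,0.3],[0,0,0]],[[0,-0.02,0.4],[0,0,0]],[[0,-0.02,0.5],[0,0,0]],[[0,-0.02,0.6],[0,0,0]],[[0,-0.02,0.7],[0,0,0]],[[0,-0.02,0.8],[0,0,0]],[[0,-0.02,0.9],[0,0,0]],[[0,-0.02,1],[0,0,0]]]' 0.8
python3 -m inch '[[[0,0,0.1],[0,0,0]],[[0,0,0.2],[0,0,0]],[[0,0,0.3],[0,0,0]],[[0,0,0.4],[0,0,0]],[[0,0,0.5],[0,0,0]],[[0,0,0.6],[0,0,0]],[[0,0,0.64],[0,0,0]],[[0,0,0.64],[0,0,0]],[[0,0,0.64],[0,0,0]],[[0,0,0.64],[0,0,0]]]'
python3 -m inch '[[[0,0,0],[0,0,0]],[[0,0,0],[0,0,0]],[[0,0,0],[0,0,0]],[[0,0,0],[0,0,0]],[[0,0,0],[0,0,0]],[[0,0,0],[0,0,0]],[[0,0,0],[0,0,0]],[[0,0,0],[0,0,0]],[[0,0,0],[0,0,0]],[[0,0,0],[0,0,0]]]' 0 40
python3 -c "
from h import *
snap('wrist','w5')"
```

```text
clock: 30.45
position: [0.6067, -0.1464, 0.1018]
ee_rot: [0.707, 0.707, -0.0, 0.0]
ft_force: [-0.6, -0.2, 0.3]
grip_width: 0.802
grasp_force: 0.0
clock: 31.45
position: [0.6069, -0.1465, 0.0518]
ee_rot: [0.707, 0.707, 0.0, 0.0]
ft_force: [0.4, -0.2, 0.5]
grip_width: 0.798
grasp_force: 0.0
clock: 32.45
position: [0.6081, -0.1467, 0.0518]
ee_rot: [0.707, 0.707, 0.001, 0.001]
ft_force: [6.3, -1.4, -3.1]
grip_width: 0.169
grasp_force: 39.1
```

View pics/w5.png

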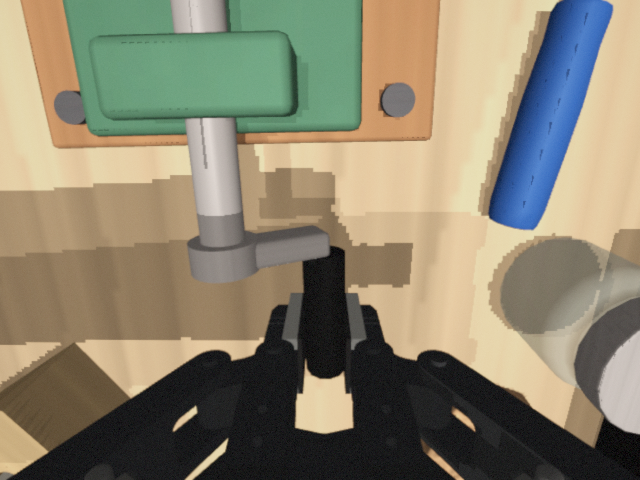

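Run:
```python
from h import *
c=cam('wrist',np.load('pics/w5_T.npy'))
# screw edges at rows 130 and 200
for z in(.082,): print(unproj(c,[(186,130),(238,130),(193,205),(243,205),(224,250)],z)[:,:2].round(4))
print([ (z,unproj(c,[(306,250),(344,250),(306,372),(345,372)],z)[:,:2].round(4).tolist()) for z in(.066,.071,.076,.082)])
# arm direction: hub centre -> handle arm end
print(np.load('pics/w5_T.npy')[:3,3])
```

```text
[[ 0.5677 -0.0704]
 [ 0.5829 -0.0704]
 [ 0.5675 -0.0927]
 [ 0.5829 -0.0927]
 [ 0.5759 -0.1075]]
[(0.066, [[0.6015, -0.1133], [0.6154, -0.1132], [0.6008, -0.1668], [0.6169, -0.1668]]), (0.071, [[0.6017, -0.1114], [0.6151, -0.1114], [0.601, -0.1629], [0.6165, -0.1629]]), (0.076, [[0.6019, -0.1096], [0.6148, -0.1096], [0.6013, -0.159], [0.6161, -0.159]]), (0.082, [[0.6022, -0.1074], [0.6144, -0.1074], [0.6016, -0.1543], [0.6157, -0.1543]])]
[ 0.60811816 -0.14673313  0.05180645]
```

Run:
```python
import numpy as np
x0,z0=.607,.0707; c0=1.9; px,py,pz=.607,0,.0707
p=np.array([0,x0,-z0])
for k in range(5):
    L=[]
    for i in range(1,11):
        c=c0+2.96*k+.296*i
        q=np.array([.00159*(c-c0),.5753+.035*np.sin(c),-(.082+.035*np.cos(c))])
        L.append(np.round((q-p)/.08,2))
    p=p+L[-1]*.08
    print(round(c,2),[l.tolist() for l in L])
```

```text
4.86 [[0.01, -0.04, 0.11], [0.01, -0.13, 0.21], [0.02, -0.24, 0.27], [0.02, -0.37, 0.3], [0.03, -0.5, 0.28], [0.04, -0.62, 0.24], [0.04, -0.72, 0.15], [0.05, -0.79, 0.05], [0.05, -0.83, -0.08], [0.06, -0.83, -0.21]]
7.82 [[0.0, 0.04, -0.12], [0.01, 0.11, -0.23], [0.02, 0.21, -0.31], [0.02, 0.33, -0.36], [0.03, 0.46, -0.37], [0.03, 0.58, -0.34], [0.04, 0.7, -0.28], [0.05, 0.79, -0.19], [0.05, 0.85, -0.07], [0.06, 0.87, 0.05]]
10.78 [[0.0, -0.01, 0.13], [0.01, -0.07, 0.25], [0.02, -0.15, 0.35], [0.02, -0.26, 0.42], [0.03, -0.38, 0.45], [0.03, -0.51, 0.45], [0.04, -0.63, 0.41], [0.04, -0.74, 0.33], [0.05, -0.82, 0.23], [0.06, -0.86, 0.11]]
13.74 [[0.0, -0.01, -0.13], [0.01, 0.02, -0.25], [0.01, 0.08, -0.36], [0.02, 0.18, -0.45], [0.03, 0.29, -0.51], [0.03, 0.42, -0.53], [0.04, 0.55, -0.51], [0.04, 0.66, -0.46], [0.05, 0.76, -0.37], [0.06, 0.83, -0.26]]
16.7 [[0.0, 0.03, 0.12], [0.01, 0.02, 0.25], [0.01, -0.02, 0.37], [0.02, -0.1, 0.48], [0.02, -0.2, 0.56], [0.03, -0.32, 0.6], [0.04, -0.45, 0.6], [0.04, -0.58, 0.57], [0.05, -0.69, 0.5], [0.05, -0.77, 0.41]]
```

```bash
python3 -m inch '[[[0.01,-0.04,0.11],[0,0,0]],[[0.01,-0.13,0.21],[0,0,0]],[[0.02,-0.24,0.27],[0,0,0]],[[0.02,-0.37,0.3],[0,0,0]],[[0.03,-0.5,0.28],[0,0,0]],[[0.04,-0.62,0.24],[0,0,0]],[[0.04,-0.72,0.15],[0,0,0]],[[0.05,-0.79,0.05],[0,0,0]],[[0.05,-0.83,-0.08],[0,0,0]],[[0.06,-0.83,-0.21],[0,0,0]]]'
```

```text
clock: 33.5
position: [0.5411, -0.1431, 0.0688]
ee_rot: [0.707, 0.707, 0.0, 0.002]
ft_force: [7.9, -4.8, -6.3]
grip_width: 0.169
grasp_force: 39.0
```

```bash
python3 -m inch '[[[0,0.04,-0.12],[0,0,0]],[[0.01,0.11,-0.23],[0,0,0]],[[0.02,0.21,-0.31],[0,0,0]],[[0.02,0.33,-0.36],[0,0,0]],[[0.03,0.46,-0.37],[0,0,0]],[[0.03,0.58,-0.34],[0,0,0]],[[0.04,0.7,-0.28],[0,0,0]],[[0.05,0.79,-0.19],[0,0,0]],[[0.05,0.85,-0.07],[0,0,0]],[[0.06,0.87,0.05],[0,0,0]]]'
python3 -m inch '[[[0,-0.01,0.13],[0,0,0]],[[0.01,-0.07,0.25],[0,0,0]],[[0.02,-0.15,0.35],[0,0,0]],[[0.02,-0.26,0.42],[0,0,0]],[[0.03,-0.38,0.45],[0,0,0]],[[0.03,-0.51,0.45],[0,0,0]],[[0.04,-0.63,0.41],[0,0,0]],[[0.04,-0.74,0.33],[0,0,0]],[[0.05,-0.82,0.23],[0,0,0]],[[0.06,-0.86,0.11],[0,0,0]]]'
python3 -m inch '[[[0,-0.01,-0.13],[0,0,0]],[[0.01,0.02,-0.25],[0,0,0]],[[0.01,0.08,-0.36],[0,0,0]],[[0.02,0.18,-0.45],[0,0,0]],[[0.03,0.29,-0.51],[0,0,0]],[[0.03,0.42,-0.53],[0,0,0]],[[0.04,0.55,-0.51],[0,0,0]],[[0.04,0.66,-0.46],[0,0,0]],[[0.05,0.76,-0.37],[0,0,0]],[[0.06,0.83,-0.26],[0,0,0]]]'
python3 -c "
from h import *
snap('side','s6',(205,120,405,320),3)"
```

```text
clock: 34.5
position: [0.6114, -0.1371, 0.0648]
ee_rot: [0.707, 0.707, 0.001, 0.001]
ft_force: [-0.9, -2.6, 4.5]
grip_width: 0.171
grasp_force: 40.5
clock: 35.5
position: [0.5423, -0.1336, 0.0561]
ee_rot: [0.707, 0.707, 0.001, 0.002]
ft_force: [9.8, -7.6, -2.8]
grip_width: 0.166
grasp_force: 39.7
clock: 36.5
position: [0.6094, -0.128, 0.0773]
ee_rot: [0.707, 0.707, 0.001, 0.002]
ft_force: [1.5, -3.5, 5.2]
grip_width: 0.168
grasp_force: 41.1
```

View pics/s6.png

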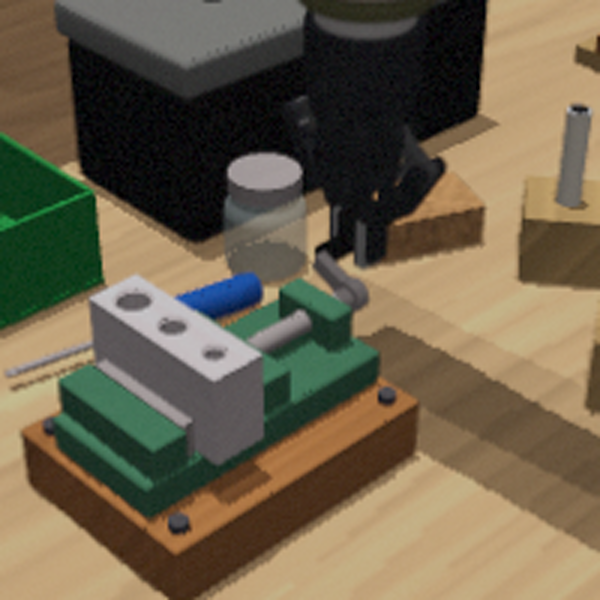

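```bash
python3 -m inch '[[[0,0.03,0.12],[0,0,0]],[[0.01,0.02,0.25],[0,0,0]],[[0.01,-0.02,0.37],[0,0,0]],[[0.02,-0.1,0.48],[0,0,0]],[[0.02,-0.2,0.56],[0,0,0]],[[0.03,-0.32,0.6],[0,0,0]],[[0.04,-0.45,0.6],[0,0,0]],[[0.04,-0.58,0.57],[0,0,0]],[[0.05,-0.69,0.5],[0,0,0]],[[0.05,-0.77,0.41],[0,0,0]]]'
python3 -m inch '[[[0,0,0],[0,0,0]],[[0,0,0],[0,0,0]],[[0,0,0],[0,0,0]],[[0,0,0],[0,0,0]],[[0,0,0],[0,0,0]],[[0,0,-0.1],[0,0,0]],[[0,0,-0.3],[0,0,0]],[[0,0,-0.5],[0,0,0]],[[0,0,-0.7],[0,0,0]],[[0,0,-0.9],[0,0,0]]]' 0.4
python3 -m inch '[[[0,0,-0.1],[0,0,0]],[[0,0,-0.2],[0,0,0]],[[0,0,-0.3],[0,0,0]],[[0,0,-0.4],[0,0,0]],[[0,0,-0.5],[0,0,0]],[[0,0,-0.6],[0,0,0]],[[0,0,-0.7],[0,0,0]],[[0,0,-0.8],[0,0,0]],[[0,0,-0.9],[0,0,0]],[[0,0,-0.9],[0,0,0]]]' 0.8
python3 -c "
from h import *
snap('wrist','w7')"
```

```text
clock: 37.55
position: [0.5479, -0.1244, 0.0445]
ee_rot: [0.707, 0.707, 0.002, 0.003]
ft_force: [12.8, -4.8, 2.1]
grip_width: 0.168
grasp_force: 40.5
clock: 38.55
position: [0.5462, -0.1234, 0.1174]
ee_rot: [0.707, 0.707, 0.0, 0.001]
ft_force: [0.1, -0.1, 0.7]
grip_width: 0.403
grasp_force: 0.0
clock: 39.55
position: [0.5464, -0.1234, 0.1887]
ee_rot: [0.707, 0.707, 0.0, 0.001]
ft_force: [-0.1, 0.1, -0.4]
grip_width: 0.795
grasp_force: 0.0
```

View pics/w7.png

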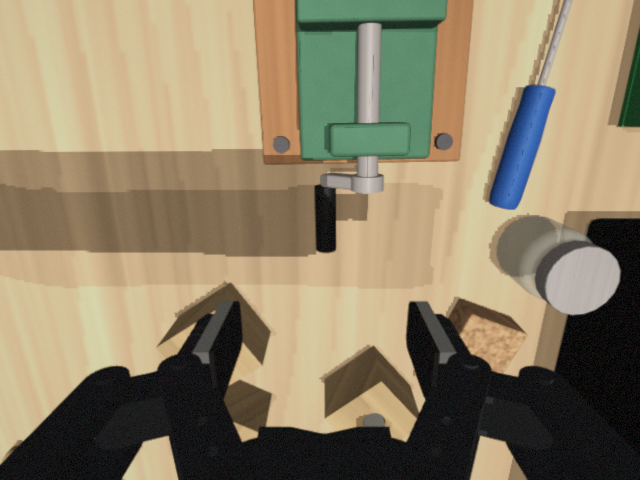

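```bash
python3 -m inch '[[[0.1,0.03,0],[0,0,0.1]],[[0.2,0.07,0],[0,0,0.2]],[[0.3,0.1,0],[0,0,0.3]],[[0.4,0.14,0],[0,0,0.4]],[[0.5,0.17,0],[0,0,0.5]],[[0.6,0.21,0],[0,0,0.6]],[[0.7,0.24,0],[0,0,0.7]],[[0.8,0.28,0],[0,0,0.8]],[[0.9,0.32,0],[0,0,0.9]],[[1,0.35,0],[0,0,1]]]' 1
python3 -m inch '[[[0.07,-0.07,0],[0,0,0.1]],[[0.14,-0.14,0],[0,0,0.2]],[[0.2,-0.2,0],[0,0,0.3]],[[0.27,-0.27,0],[0,0,0.4]],[[0.33,-0.33,0],[0,0,0.5]],[[0.4,-0.4,0],[0,0,0.6]],[[0.48,-0.48,0],[0,0,0.7]],[[0.55,-0.55,0],[0,0,0.8]],[[0.62,-0.62,0],[0,0,0.9]],[[0.66,-0.66,0],[0,0,1]]]'
python3 -m inch '[[[0,-0.05,0],[0,0,0]],[[0,-0.1,0],[0,0,0]],[[0,-0.15,0],[0,0,0]],[[0,-0.2,0],[0,0,0]],[[0,-0.25,0],[0,0,0]],[[0,-0.3,0],[0,0,0]],[[0,-0.35,0],[0,0,0]],[[0,-0.36,0],[0,0,0]],[[0,-0.36,0],[0,0,0]],[[0,-0.36,0],[0,0,0]]]'
python3 -c "
from h import *
snap('wrist','w8',(200,120,440,330),3.3);print(pose().round(4))"
```

```text
clock: 40.6
position: [0.5736, -0.043, 0.1867]
ee_rot: [0.924, 0.382, -0.0, -0.0]
ft_force: [0.2, -0.2, 0.2]
grip_width: 0.997
grasp_force: 0.0
clock: 41.6
position: [0.5733, 0.0322, 0.1867]
ee_rot: [1.0, -0.001, -0.0, -0.0]
ft_force: [-0.8, 0.2, 0.1]
grip_width: 0.997
grasp_force: 0.0
clock: 42.6
position: [0.5737, 0.06, 0.1873]
ee_rot: [1.0, 0.0, 0.0, 0.0]
ft_force: [-0.3, 0.6, -0.4]
grip_width: 0.998
grasp_force: 0.0
[[ 1.000e+00  7.000e-04  0.000e+00  5.737e-01]
 [ 7.000e-04 -1.000e+00 -2.000e-04  5.990e-02]
 [ 0.000e+00  2.000e-04 -1.000e+00  1.873e-01]
 [ 0.000e+00  0.000e+00  0.000e+00  1.000e+00]]
```

View pics/w8.png

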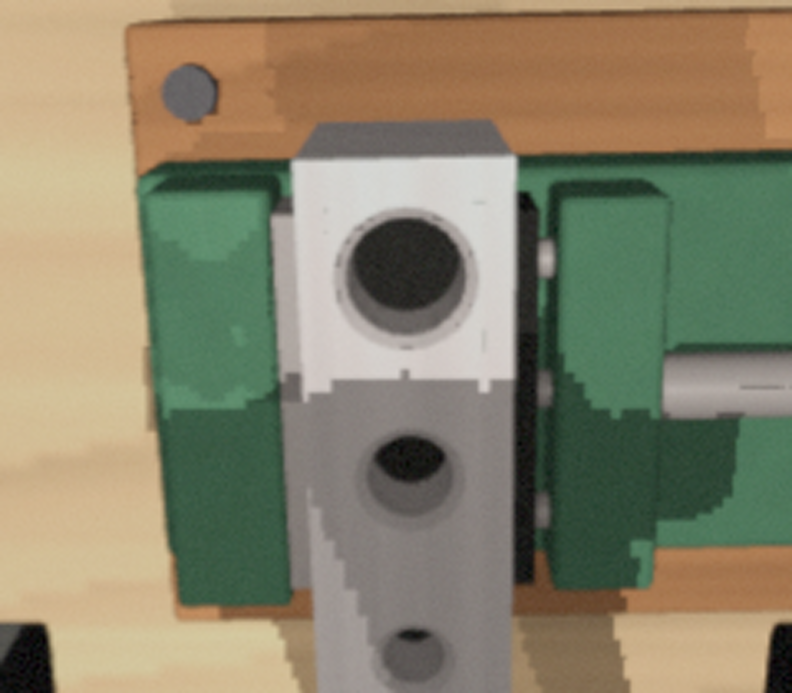

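Run:
```python
from h import *
c=cam('wrist',np.load('pics/w8_T.npy'))
f=lambda L:(np.array(L)+.5)/3.3-.5+[200,120]
m=np.array([[36,0,130],[0,0,130],[-36,0,130],[56,18,130],[56,-18,130]])/1e3
px=f([(406,278),(409.5,480),(414,656),(293,158),(516,157)])
v,e=fit([(c,m,px)],[.573,.06,0]);print(v,e)
print(unproj(c,px,.13).round(4))
# tube positions again in w7 (thick) check for shift
c7=cam('wrist',np.load('pics/w7_T.npy'));print(proj(c7,[[.5862,-.3288,.132],[.5862,-.3288,.056]]))
```

```text
[0.57184151 0.05991279 0.01832266] 0.46176064636353814
[[0.6078 0.0607 0.13  ]
 [0.5716 0.06   0.13  ]
 [0.5367 0.0591 0.13  ]
 [0.6276 0.0789 0.13  ]
 [0.6278 0.043  0.13  ]]
[[375.61847452 514.77339174]
 [365.07513136 434.03427084]]
```

```bash
python3 -m inch '[[[0.01,0.1,0],[0,0,0]],[[0.02,0.2,0],[0,0,0]],[[0.03,0.3,0],[0,0,0]],[[0.04,0.4,0],[0,0,0]],[[0.05,0.5,0],[0,0,0]],[[0.06,0.6,0],[0,0,0]],[[0.07,0.7,0],[0,0,0]],[[0.08,0.8,0],[0,0,0]],[[0.09,0.9,0],[0,0,0]],[[0.1,1,0],[0,0,0]]]'
python3 -m inch '[[[0,0.1,0],[0,0,0]],[[0,0.2,0],[0,0,0]],[[0,0.3,0],[0,0,0]],[[0,0.4,0],[0,0,0]],[[0,0.5,0],[0,0,0]],[[0,0.6,0],[0,0,0]],[[0,0.7,0],[0,0,0]],[[0,0.8,0],[0,0,0]],[[0,0.9,0],[0,0,0]],[[0,1,0],[0,0,0]]]'
python3 -m inch '[[[0,0.1,0],[0,0,0]],[[0,0.2,0],[0,0,0]],[[0,0.3,0],[0,0,0]],[[0,0.4,0],[0,0,0]],[[0,0.5,0],[0,0,0]],[[0,0.6,0],[0,0,0]],[[0,0.7,0],[0,0,0]],[[0,0.8,0],[0,0,0]],[[0,0.9,0],[0,0,0]],[[0,1,0],[0,0,0]]]'
python3 -m inch '[[[0,0.1,0],[0,0,0]],[[0,0.2,0],[0,0,0]],[[0,0.3,0],[0,0,0]],[[0,0.4,0],[0,0,0]],[[0,0.5,0],[0,0,0]],[[0,0.6,0],[0,0,0]],[[0,0.7,0],[0,0,0]],[[0,0.8,0],[0,0,0]],[[0,0.9,0],[0,0,0]],[[0,1,0],[0,0,0]]]'
python3 -m inch '[[[0,0.1,0],[0,0,0]],[[0,0.2,0],[0,0,0]],[[0,0.3,0],[0,0,0]],[[0,0.4,0],[0,0,0]],[[0,0.5,0],[0,0,0]],[[0,0.6,0],[0,0,0]],[[0,0.7,0],[0,0,0]],[[0,0.8,0],[0,0,0]],[[0,0.86,0],[0,0,0]],[[0,0.86,0],[0,0,0]]]'
python3 -c "
from h import *
snap('wrist','w9',(200,160,440,340),3.3);print(pose().round(4))"
```

```text
clock: 43.65
position: [0.5818, -0.0205, 0.1873]
ee_rot: [1.0, 0.001, 0.0, 0.0]
ft_force: [-0.0, 0.5, 0.6]
grip_width: 1.001
grasp_force: 0.0
clock: 44.65
position: [0.5818, -0.1005, 0.1873]
ee_rot: [1.0, 0.0, 0.0, 0.0]
ft_force: [0.6, -0.1, -0.8]
grip_width: 1.0
grasp_force: 0.0
clock: 45.65
position: [0.5819, -0.1805, 0.1873]
ee_rot: [1.0, 0.0, 0.0, 0.0]
ft_force: [-0.3, -0.1, -0.7]
grip_width: 0.995
grasp_force: 0.0
clock: 46.65
position: [0.582, -0.2605, 0.1873]
ee_rot: [1.0, 0.0, 0.0, 0.0]
ft_force: [1.1, 0.3, 0.5]
grip_width: 1.004
grasp_force: 0.0
clock: 47.65
position: [0.5818, -0.3296, 0.1872]
ee_rot: [1.0, -0.0, -0.0, 0.0]
ft_force: [0.6, 0.8, -0.1]
grip_width: 0.997
grasp_force: 0.0
[[ 1.000e+00  6.000e-04 -0.000e+00  5.820e-01]
 [ 6.000e-04 -1.000e+00  1.000e-04 -3.288e-01]
 [-0.000e+00 -1.000e-04 -1.000e+00  1.872e-01]
 [ 0.000e+00  0.000e+00  0.000e+00  1.000e+00]]
```

View pics/w9.png

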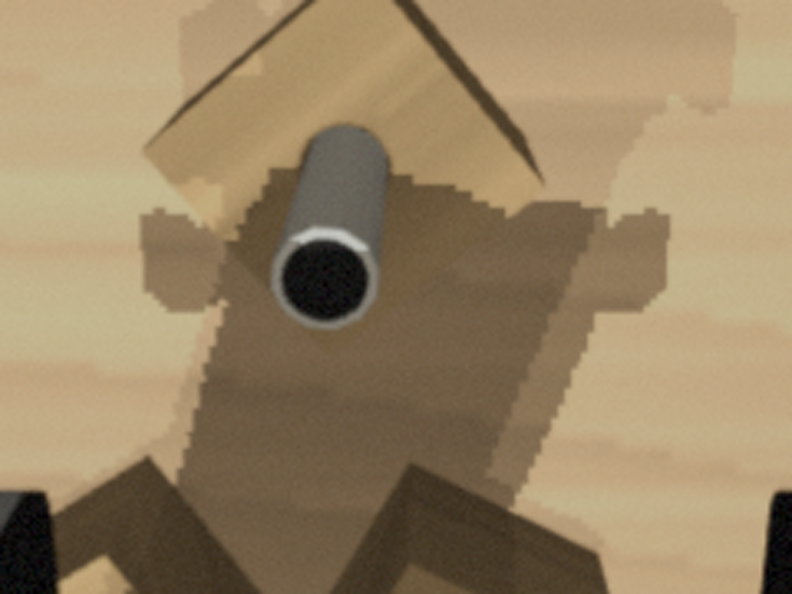

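Run:
```python
from h import *
T=np.load('pics/w9_T.npy');c=cam('wrist',T)
f=lambda L:(np.array(L)+.5)/3.3-.5+[200,160]
t=unproj(c,f([(325,277)]),.132)[0];print(t,unproj(c,f([(347,163),(304,163),(390,165)]),.056))
print((t-T[:3,3]).round(4))
```

```text
[ 0.59362197 -0.31514085  0.132     ] [[ 0.59502155 -0.31521134  0.056     ]
 [ 0.59500956 -0.30538174  0.056     ]
 [ 0.59456527 -0.32503717  0.056     ]]
[ 0.0118  0.0144 -0.0552]
```

```bash
python3 -m inch '[[[0.05,-0.06,0],[0,0,0]],[[0.1,-0.12,0],[0,0,0]],[[0.147,-0.175,0.1],[0,0,0]],[[0.147,-0.175,0.2],[0,0,0]],[[0.147,-0.175,0.3],[0,0,0]],[[0.147,-0.175,0.4],[0,0,0]],[[0.147,-0.175,0.5],[0,0,0]],[[0.147,-0.175,0.6],[0,0,0]],[[0.147,-0.175,0.7],[0,0,0]],[[0.147,-0.175,0.8],[0,0,0]]]' 0.8
python3 -m inch '[[[0,0,0.1],[0,0,0]],[[0,0,0.2],[0,0,0]],[[0,0,0.3],[0,0,0]],[[0,0,0.38],[0,0,0]],[[0,0,0.38],[0,0,0]],[[0,0,0.38],[0,0,0]],[[0,0,0.38],[0,0,0]],[[0,0,0.38],[0,0,0]],[[0,0,0.38],[0,0,0]],[[0,0,0.38],[0,0,0]]]'
python3 -m inch '[[[0,0,0],[0,0,0]],[[0,0,0],[0,0,0]],[[0,0,0],[0,0,0]],[[0,0,0],[0,0,0]],[[0,0,0],[0,0,0]],[[0,0,0],[0,0,0]],[[0,0,0],[0,0,0]],[[0,0,0],[0,0,0]],[[0,0,0],[0,0,0]],[[0,0,0],[0,0,0]]]' 0 40
```

```text
clock: 48.7
position: [0.5937, -0.3147, 0.1227]
ee_rot: [1.0, 0.0, 0.0, 0.0]
ft_force: [-0.3, -0.5, 0.4]
grip_width: 0.803
grasp_force: 0.0
clock: 49.7
position: [0.5939, -0.3146, 0.0931]
ee_rot: [1.0, 0.0, 0.0, 0.0]
ft_force: [-0.2, 0.4, 0.1]
grip_width: 0.798
grasp_force: 0.0
clock: 50.7
position: [0.5938, -0.3147, 0.093]
ee_rot: [1.0, 0.0, 0.0, 0.0]
ft_force: [0.3, -0.9, 0.5]
grip_width: 0.213
grasp_force: 39.0
```

```bash
python3 -m inch '[[[0,0,-0.1],[0,0,0]],[[0,0,-0.2],[0,0,0]],[[0,0,-0.3],[0,0,0]],[[0,0,-0.4],[0,0,0]],[[0,0,-0.5],[0,0,0]],[[0,0,-0.6],[0,0,0]],[[0,0,-0.7],[0,0,0]],[[0,0,-0.8],[0,0,0]],[[0,0,-0.9],[0,0,0]],[[0,0,-1],[0,0,0]]]'
python3 -m inch '[[[0,-0.09,-0.1],[0,0,0]],[[0,-0.18,-0.2],[0,0,0]],[[0,-0.27,-0.3],[0,0,0]],[[0,-0.36,-0.4],[0,0,0]],[[0,-0.45,-0.5],[0,0,0]],[[0,-0.54,-0.6],[0,0,0]],[[0,-0.63,-0.7],[0,0,0]],[[0,-0.72,-0.8],[0,0,0]],[[0,-0.81,-0.85],[0,0,0]],[[0,-0.9,-0.85],[0,0,0]]]'
python3 -m inch '[[[0.02,-0.1,0],[0,0,0]],[[0.04,-0.2,0],[0,0,0]],[[0.06,-0.3,0],[0,0,0]],[[0.08,-0.4,0],[0,0,0]],[[0.1,-0.5,0],[0,0,0]],[[0.12,-0.6,0],[0,0,0]],[[0.14,-0.7,0],[0,0,0]],[[0.16,-0.8,0],[0,0,0]],[[0.17,-0.9,0],[0,0,0]],[[0.175,-1,0],[0,0,0]]]'
python3 -m inch '[[[0,-0.1,0],[0,0,0]],[[0,-0.2,0],[0,0,0]],[[0,-0.3,0],[0,0,0]],[[0,-0.4,0],[0,0,0]],[[0,-0.5,0],[0,0,0]],[[0,-0.6,0],[0,0,0]],[[0,-0.7,0],[0,0,0]],[[0,-0.8,0],[0,0,0]],[[0,-0.9,0],[0,0,0]],[[0,-1,0],[0,0,0]]]'
python3 -m inch '[[[0,-0.1,0],[0,0,0]],[[0,-0.2,0],[0,0,0]],[[0,-0.3,0],[0,0,0]],[[0,-0.4,0],[0,0,0]],[[0,-0.5,0],[0,0,0]],[[0,-0.6,0],[0,0,0]],[[0,-0.7,0],[0,0,0]],[[0,-0.8,0],[0,0,0]],[[0,-0.9,0],[0,0,0]],[[0,-1,0],[0,0,0]]]'
python3 -m inch '[[[0,-0.1,0],[0,0,0]],[[0,-0.2,0],[0,0,0]],[[0,-0.3,0],[0,0,0]],[[0,-0.4,0],[0,0,0]],[[0,-0.5,0],[0,0,0]],[[0,-0.6,0],[0,0,0]],[[0,-0.7,0],[0,0,0]],[[0,-0.77,0],[0,0,0]],[[0,-0.795,0],[0,0,0]],[[0,-0.795,0],[0,0,0]]]'
python3 -c "
from h import *
T=pose();print(shares(np.array([.6078,.0606,.23])-T[:3,3]));snap('side','sA',(230,80,390,240),3.5);snap('top','tA')"
```

```text
clock: 51.7
position: [0.5938, -0.3145, 0.1736]
ee_rot: [1.0, 0.001, -0.0, -0.0]
ft_force: [0.0, 0.3, -0.3]
grip_width: 0.211
grasp_force: 39.0
clock: 52.7
position: [0.594, -0.2421, 0.2417]
ee_rot: [1.0, 0.0, 0.001, 0.0]
ft_force: [0.1, 0.3, -0.8]
grip_width: 0.208
grasp_force: 39.0
clock: 53.7
position: [0.6077, -0.1619, 0.2409]
ee_rot: [1.0, 0.0, 0.0, 0.0]
ft_force: [-0.2, -0.6, 0.1]
grip_width: 0.207
grasp_force: 39.0
clock: 54.7
position: [0.6076, -0.0819, 0.2409]
ee_rot: [1.0, 0.0, 0.0, 0.0]
ft_force: [0.2, 0.5, 0.2]
grip_width: 0.211
grasp_force: 39.0
clock: 55.7
position: [0.6075, -0.0019, 0.2409]
ee_rot: [1.0, 0.0, 0.0, 0.0]
ft_force: [0.9, 0.4, -0.4]
grip_width: 0.211
grasp_force: 39.0
clock: 56.7
position: [0.6074, 0.0613, 0.2409]
ee_rot: [1.0, 0.001, 0.0, 0.0]
ft_force: [0.3, -0.1, -0.9]
grip_width: 0.209
grasp_force: 39.0
[0.005 0.008 0.136]
```

View pics/sA.png

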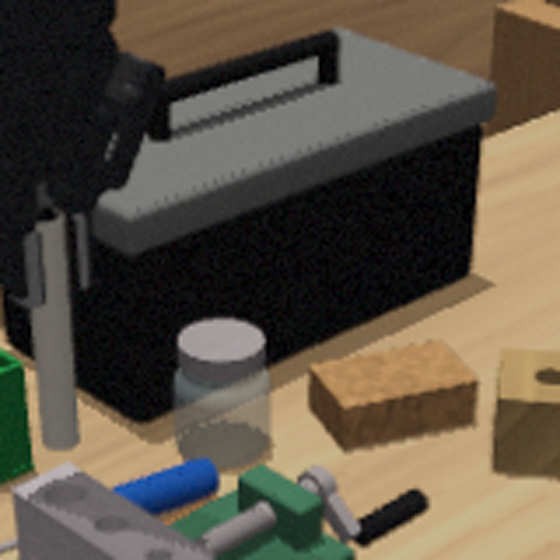

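```bash
python3 -m inch '[[[0.005,0.005,0.06],[0,0,0]],[[0.005,0.005,0.12],[0,0,0]],[[0.005,0.005,0.18],[0,0,0]],[[0.005,0.005,0.24],[0,0,0]],[[0.005,0.005,0.28],[0,0,0]],[[0.005,0.005,0.32],[0,0,0]],[[0.005,0.005,0.36],[0,0,0]],[[0.005,0.005,0.4],[0,0,0]],[[0.005,0.005,0.44],[0,0,0]],[[0.005,0.005,0.48],[0,0,0]]]'
```

```text
clock: 57.8
position: [0.6078, 0.0606, 0.2023]
ee_rot: [1.0, 0.0, 0.0, 0.0]
ft_force: [-0.5, -0.0, -0.5]
grip_width: 0.214
grasp_force: 39.0
```

```bash
python3 -m inch '[[[0,0,0.04],[0,0,0]],[[0,0,0.08],[0,0,0]],[[0,0,0.12],[0,0,0]],[[0,0,0.16],[0,0,0]],[[0,0,0.2],[0,0,0]],[[0,0,0.24],[0,0,0]],[[0,0,0.27],[0,0,0]],[[0,0,0.28],[0,0,0]],[[0,0,0.29],[0,0,0]],[[0,0,0.29],[0,0,0]]]'
```

```text
clock: 58.8
position: [0.6084, 0.0607, 0.1808]
ee_rot: [1.0, 0.0, 0.001, 0.0]
ft_force: [-3.5, -1.5, 13.4]
grip_width: 0.21
grasp_force: 40.5
```

```bash
python3 -m inch '[[[0,0,0],[0,0,0]],[[0,0,0],[0,0,0]],[[0,0,0],[0,0,0]],[[0,0,-0.1],[0,0,0]],[[0,0,-0.2],[0,0,0]],[[0,0,-0.35],[0,0,0]],[[0,0,-0.5],[0,0,0]],[[0,0,-0.6],[0,0,0]],[[0,0,-0.7],[0,0,0]],[[0,0,-0.8],[0,0,0]]]' 0.6
python3 -m inch '[[[-0.04,0.1,0],[0,0,0]],[[-0.08,0.2,0],[0,0,0]],[[-0.12,0.3,0],[0,0,0]],[[-0.16,0.4,0],[0,0,0]],[[-0.2,0.5,0],[0,0,0]],[[-0.24,0.6,0],[0,0,0]],[[-0.28,0.7,0],[0,0,0]],[[-0.32,0.8,0],[0,0,0]],[[-0.36,0.9,0],[0,0,0]],[[-0.4,1,0],[0,0,0]]]' 1
python3 -m inch '[[[-0.04,0.1,0],[0,0,0]],[[-0.08,0.2,0],[0,0,0]],[[-0.12,0.3,0],[0,0,0]],[[-0.16,0.4,0],[0,0,0]],[[-0.2,0.5,0],[0,0,0]],[[-0.24,0.6,0],[0,0,0]],[[-0.28,0.7,0],[0,0,0]],[[-0.32,0.8,0],[0,0,0]],[[-0.36,0.9,0],[0,0,0]],[[-0.4,1,0],[0,0,0]]]'
python3 -m inch '[[[-0.04,0.1,0],[0,0,0]],[[-0.08,0.2,0],[0,0,0]],[[-0.12,0.3,0],[0,0,0]],[[-0.16,0.4,0],[0,0,0]],[[-0.2,0.5,0],[0,0,0]],[[-0.24,0.6,0],[0,0,0]],[[-0.28,0.7,0],[0,0,0]],[[-0.32,0.8,0],[0,0,0]],[[-0.36,0.9,0],[0,0,0]],[[-0.4,1,0],[0,0,0]]]'
python3 -m inch '[[[-0.04,0.1,0],[0,0,0]],[[-0.08,0.2,0],[0,0,0]],[[-0.12,0.3,0],[0,0,0]],[[-0.16,0.4,0],[0,0,0]],[[-0.2,0.5,0],[0,0,0]],[[-0.24,0.6,0],[0,0,0]],[[-0.28,0.7,0],[0,0,0]],[[-0.32,0.8,0],[0,0,0]],[[-0.36,0.9,0],[0,0,0]],[[-0.4,1,0],[0,0,0]]]'
python3 -m inch '[[[-0.04,0.1,0.05],[0,0,0]],[[-0.08,0.2,0.1],[0,0,0]],[[-0.12,0.3,0.2],[0,0,0]],[[-0.16,0.4,0.3],[0,0,0]],[[-0.2,0.5,0.4],[0,0,0]],[[-0.24,0.6,0.5],[0,0,0]],[[-0.28,0.7,0.6],[0,0,0]],[[-0.32,0.8,0.7],[0,0,0]],[[-0.36,0.9,0.7],[0,0,0]],[[-0.42,1,0.7],[0,0,0]]]'
python3 -c "
from h import *
snap('wrist','wB',(120,130,440,340),2.4);print(pose().round(4))"
```

```text
clock: 59.8
position: [0.6078, 0.0606, 0.244]
ee_rot: [1.0, 0.0, 0.0, 0.0]
ft_force: [-0.3, 0.5, -0.0]
grip_width: 0.603
grasp_force: 0.0
clock: 60.8
position: [0.5756, -0.0201, 0.2433]
ee_rot: [1.0, 0.0, 0.0, 0.0]
ft_force: [-0.3, 0.2, 0.2]
grip_width: 1.003
grasp_force: 0.0
clock: 61.8
position: [0.5437, -0.1001, 0.2433]
ee_rot: [1.0, 0.001, 0.0, 0.0]
ft_force: [-0.6, -0.2, 0.2]
grip_width: 1.002
grasp_force: 0.0
clock: 62.8
position: [0.5118, -0.1801, 0.2433]
ee_rot: [1.0, 0.0, 0.0, 0.0]
ft_force: [-0.2, -0.8, 0.1]
grip_width: 0.999
grasp_force: 0.0
clock: 63.8
position: [0.4798, -0.2602, 0.2433]
ee_rot: [1.0, 0.0, 0.0, 0.0]
ft_force: [-0.3, 0.2, 0.6]
grip_width: 1.0
grasp_force: 0.0
clock: 64.8
position: [0.4465, -0.3401, 0.1873]
ee_rot: [1.0, 0.001, 0.0, -0.0]
ft_force: [-0.1, 0.8, -0.1]
grip_width: 0.998
grasp_force: 0.0
[[ 1.000e+00 -9.000e-04 -2.000e-04  4.453e-01]
 [-9.000e-04 -1.000e+00 -9.000e-04 -3.419e-01]
 [-2.000e-04  9.000e-04 -1.000e+00  1.875e-01]
 [ 0.000e+00  0.000e+00  0.000e+00  1.000e+00]]
```

View pics/wB.png

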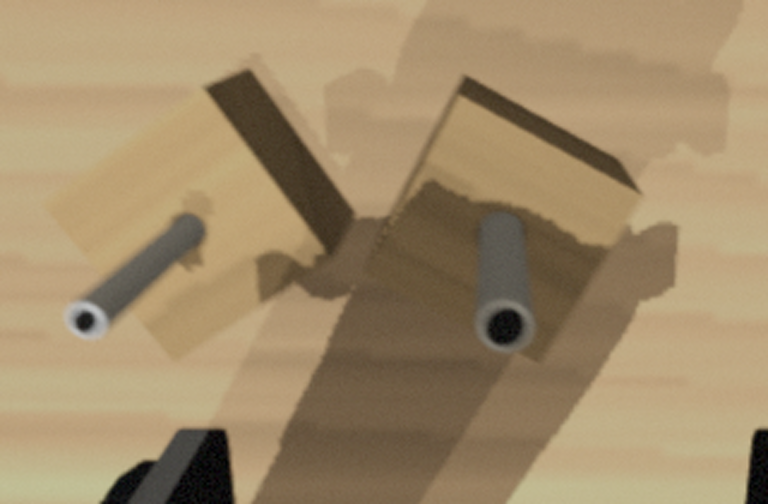

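Run:
```python
from h import *
Ts=[]
for _ in range(4):
    Ts.append(pose()[:3,3]); im=manip.camera('wrist')
cv2.imwrite('pics/wC.png',im[:,:,::-1])
print(np.round(Ts,4)); T=pose();T[:3,3]=np.mean(Ts,0)
T[:3,:3]=np.diag([1,-1,-1]);c=cam('wrist',T)
a=cv2.imread('pics/wB_full.png');print(np.abs(a.astype(int)-im[:,:,::-1]).mean())
f=lambda L:(np.array(L)+.5)/2.4-.5+[120,130]
t=unproj(c,f([(505,325),(87,320)]),.132);b=unproj(c,f([(500,225),(190,232)]),.056);print(t,b);print((t-T[:3,3])/.08)
```

```text
[[ 0.4453 -0.3419  0.1875]
 [ 0.4458 -0.3412  0.1877]
 [ 0.4464 -0.3403  0.1878]
 [ 0.4468 -0.3397  0.1877]]
2.689572482638889
[[ 0.4447072  -0.34439921  0.132     ]
 [ 0.44576349 -0.24422256  0.132     ]] [[ 0.44791778 -0.34397956  0.056     ]
 [ 0.44545064 -0.24472374  0.056     ]]
[[-0.01711418 -0.04523039 -0.69606539]
 [-0.00391059  1.20697775 -0.69606539]]
```

Run:
```python
from h import *
im=manip.camera('wrist')[:,:,::-1].copy();T=pose();print(T[:3,3])
a=cv2.imread('pics/wB_full.png')
g=lambda i:cv2.cvtColor(i,cv2.COLOR_BGR2GRAY)[150:300,140:420].astype(np.float32)
print(cv2.phaseCorrelate(g(a),g(im)))
```

```text
[ 0.44702054 -0.33916128  0.18769142]
((-0.018499007029021186, -0.028202457988840024), 1.1400820387734307)
```

```bash
python3 -m inch '[[[-0.0175,0.045,0],[0,0,0]],[[-0.0175,0.045,0.1],[0,0,0]],[[-0.0175,0.045,0.2],[0,0,0]],[[-0.0175,0.045,0.3],[0,0,0]],[[-0.0175,0.045,0.4],[0,0,0]],[[-0.0175,0.045,0.5],[0,0,0]],[[-0.0175,0.045,0.6],[0,0,0]],[[-0.0175,0.045,0.7],[0,0,0]],[[-0.0175,0.045,0.8],[0,0,0]],[[-0.0175,0.045,0.9],[0,0,0]]]' 0.8
python3 -m inch '[[[0,0,0.1],[0,0,0]],[[0,0,0.2],[0,0,0]],[[0,0,0.28],[0,0,0]],[[0,0,0.28],[0,0,0]],[[0,0,0.28],[0,0,0]],[[0,0,0.28],[0,0,0]],[[0,0,0.28],[0,0,0]],[[0,0,0.28],[0,0,0]],[[0,0,0.28],[0,0,0]],[[0,0,0.28],[0,0,0]]]'
python3 -m inch '[[[0,0,0],[0,0,0]],[[0,0,0],[0,0,0]],[[0,0,0],[0,0,0]],[[0,0,0],[0,0,0]],[[0,0,0],[0,0,0]],[[0,0,0],[0,0,0]],[[0,0,0],[0,0,0]],[[0,0,0],[0,0,0]],[[0,0,0],[0,0,0]],[[0,0,0],[0,0,0]]]' 0 40
python3 -m inch '[[[0,0,-0.1],[0,0,0]],[[0,0,-0.2],[0,0,0]],[[0,0,-0.3],[0,0,0]],[[0,0,-0.4],[0,0,0]],[[0,0,-0.5],[0,0,0]],[[0,0,-0.6],[0,0,0]],[[0,0,-0.7],[0,0,0]],[[0,0,-0.8],[0,0,0]],[[0,0,-0.9],[0,0,0]],[[0,0,-1],[0,0,0]]]'
python3 -m inch '[[[0,0,-0.1],[0,0,0]],[[0,0,-0.2],[0,0,0]],[[0,0,-0.3],[0,0,0]],[[0,0,-0.4],[0,0,0]],[[0,0,-0.5],[0,0,0]],[[0.1,-0.1,-0.6],[0,0,0]],[[0.2,-0.2,-0.7],[0,0,0]],[[0.3,-0.3,-0.8],[0,0,0]],[[0.4,-0.4,-0.85],[0,0,0]],[[0.4,-0.4,-0.85],[0,0,0]]]'
```

```text
clock: 66.1
position: [0.4452, -0.3431, 0.1147]
ee_rot: [1.0, 0.001, 0.0, 0.0]
ft_force: [0.2, 1.2, -0.1]
grip_width: 0.798
grasp_force: 0.0
clock: 67.1
position: [0.4452, -0.3432, 0.093]
ee_rot: [1.0, 0.0, 0.0, 0.0]
ft_force: [-0.9, -0.1, 0.1]
grip_width: 0.802
grasp_force: 0.0
clock: 68.1
position: [0.4453, -0.3432, 0.093]
ee_rot: [1.0, 0.0, 0.0, 0.0]
ft_force: [0.6, -1.1, 2.4]
grip_width: 0.152
grasp_force: 38.9
clock: 69.1
position: [0.4452, -0.3431, 0.1736]
ee_rot: [1.0, 0.0, -0.0, 0.0]
ft_force: [0.8, 0.0, -0.2]
grip_width: 0.153
grasp_force: 38.9
clock: 70.1
position: [0.4791, -0.309, 0.2416]
ee_rot: [1.0, 0.002, 0.001, -0.0]
ft_force: [0.1, 0.5, -0.1]
grip_width: 0.155
grasp_force: 38.9
```

```bash
python3 -m inch '[[[0.04,-0.1,0],[0,0,0]],[[0.08,-0.2,0],[0,0,0]],[[0.12,-0.3,0],[0,0,0]],[[0.16,-0.4,0],[0,0,0]],[[0.2,-0.5,0],[0,0,0]],[[0.24,-0.6,0],[0,0,0]],[[0.28,-0.7,0],[0,0,0]],[[0.32,-0.8,0],[0,0,0]],[[0.36,-0.9,0],[0,0,0]],[[0.4,-1,0],[0,0,0]]]'
python3 -m inch '[[[0.04,-0.1,0],[0,0,0]],[[0.08,-0.2,0],[0,0,0]],[[0.12,-0.3,0],[0,0,0]],[[0.16,-0.4,0],[0,0,0]],[[0.2,-0.5,0],[0,0,0]],[[0.24,-0.6,0],[0,0,0]],[[0.28,-0.7,0],[0,0,0]],[[0.32,-0.8,0],[0,0,0]],[[0.36,-0.9,0],[0,0,0]],[[0.4,-1,0],[0,0,0]]]'
python3 -m inch '[[[0.04,-0.1,0],[0,0,0]],[[0.08,-0.2,0],[0,0,0]],[[0.12,-0.3,0],[0,0,0]],[[0.16,-0.4,0],[0,0,0]],[[0.2,-0.5,0],[0,0,0]],[[0.24,-0.6,0],[0,0,0]],[[0.28,-0.7,0],[0,0,0]],[[0.32,-0.8,0],[0,0,0]],[[0.36,-0.9,0],[0,0,0]],[[0.386,-1,0],[0,0,0]]]'
python3 -m inch '[[[0,-0.1,0],[0,0,0]],[[0,-0.2,0],[0,0,0]],[[0,-0.3,0],[0,0,0]],[[0,-0.4,0],[0,0,0]],[[0,-0.5,0],[0,0,0]],[[0,-0.6,0],[0,0,0]],[[0,-0.7,0],[0,0,0]],[[0,-0.8,0],[0,0,0]],[[0,-0.9,0],[0,0,0]],[[0,-1,0],[0,0,0]]]'
python3 -m inch '[[[0,-0.1,0],[0,0,0]],[[0,-0.2,0],[0,0,0]],[[0,-0.3,0],[0,0,0]],[[0,-0.4,0],[0,0,0]],[[0,-0.5,0],[0,0,0]],[[0,-0.57,0],[0,0,0]],[[0,-0.62,0],[0,0,0]],[[0,-0.64,0],[0,0,0]],[[0,-0.64,0],[0,0,0]],[[0,-0.64,0],[0,0,0]]]'
python3 -m inch '[[[0,0,0.06],[0,0,0]],[[0,0,0.12],[0,0,0]],[[0,0,0.18],[0,0,0]],[[0,0,0.24],[0,0,0]],[[0,0,0.28],[0,0,0]],[[0,0,0.32],[0,0,0]],[[0,0,0.36],[0,0,0]],[[0,0,0.4],[0,0,0]],[[0,0,0.42],[0,0,0]],[[0,0,0.42],[0,0,0]]]'
```

```text
clock: 71.1
position: [0.5093, -0.2304, 0.2409]
ee_rot: [1.0, 0.0, 0.0, 0.0]
ft_force: [-0.8, 0.3, 0.1]
grip_width: 0.153
grasp_force: 38.9
clock: 72.1
position: [0.5413, -0.1504, 0.2409]
ee_rot: [1.0, 0.001, 0.0, 0.0]
ft_force: [-0.1, -0.7, 0.1]
grip_width: 0.15
grasp_force: 38.9
clock: 73.1
position: [0.5721, -0.0703, 0.2409]
ee_rot: [1.0, 0.0, 0.0, 0.0]
ft_force: [-0.3, -0.4, -1.0]
grip_width: 0.156
grasp_force: 38.9
clock: 74.1
position: [0.5717, 0.0097, 0.2409]
ee_rot: [1.0, 0.0, 0.0, 0.0]
ft_force: [0.7, -0.2, -0.7]
grip_width: 0.15
grasp_force: 38.9
clock: 75.1
position: [0.5717, 0.0598, 0.2409]
ee_rot: [1.0, 0.0, 0.0, 0.0]
ft_force: [-0.4, 0.4, 0.3]
grip_width: 0.15
grasp_force: 38.9
clock: 76.1
position: [0.5716, 0.0602, 0.2071]
ee_rot: [1.0, 0.0, -0.0, 0.0]
ft_force: [0.2, -0.5, -0.3]
grip_width: 0.147
grasp_force: 38.9
```

```bash
python3 -m inch '[[[0,0,0.03],[0,0,0]],[[0,0,0.06],[0,0,0]],[[0,0,0.1],[0,0,0]],[[0,0,0.14],[0,0,0]],[[0,0,0.18],[0,0,0]],[[0,0,0.22],[0,0,0]],[[0,0,0.26],[0,0,0]],[[0,0,0.3],[0,0,0]],[[0,0,0.33],[0,0,0]],[[0,0,0.35],[0,0,0]]]'
```

```text
clock: 77.1
position: [0.5726, 0.0603, 0.1807]
ee_rot: [1.0, 0.0, 0.001, 0.0]
ft_force: [-3.1, -0.7, 23.1]
grip_width: 0.149
grasp_force: 41.2
```

```bash
python3 -m inch '[[[0,0,0],[0,0,0]],[[0,0,0],[0,0,0]],[[0,0,0],[0,0,0]],[[0,0,-0.1],[0,0,0]],[[0,0,-0.2],[0,0,0]],[[0,0,-0.35],[0,0,0]],[[0,0,-0.5],[0,0,0]],[[0,0,-0.6],[0,0,0]],[[0,0,-0.7],[0,0,0]],[[0,0,-0.8],[0,0,0]]]' 0.6
python3 -m inch '[[[-0.04,0.1,0],[0,0,0]],[[-0.08,0.2,0],[0,0,0]],[[-0.12,0.3,0],[0,0,0]],[[-0.16,0.4,0],[0,0,0]],[[-0.2,0.5,0],[0,0,0]],[[-0.24,0.6,0],[0,0,0]],[[-0.28,0.7,0],[0,0,0]],[[-0.32,0.8,0],[0,0,0]],[[-0.36,0.9,0],[0,0,0]],[[-0.4,1,0],[0,0,0]]]' 1
python3 -m inch '[[[-0.04,0.1,0],[0,0,0]],[[-0.08,0.2,0],[0,0,0]],[[-0.12,0.3,0],[0,0,0]],[[-0.16,0.4,0],[0,0,0]],[[-0.2,0.5,0],[0,0,0]],[[-0.24,0.6,0],[0,0,0]],[[-0.28,0.7,0],[0,0,0]],[[-0.32,0.8,0],[0,0,0]],[[-0.36,0.9,0],[0,0,0]],[[-0.4,1,0],[0,0,0]]]'
python3 -m inch '[[[-0.04,0.1,0],[0,0,0]],[[-0.08,0.2,0],[0,0,0]],[[-0.12,0.3,0],[0,0,0]],[[-0.16,0.4,0],[0,0,0]],[[-0.2,0.5,0],[0,0,0]],[[-0.24,0.6,0],[0,0,0]],[[-0.28,0.7,0],[0,0,0]],[[-0.32,0.8,0],[0,0,0]],[[-0.36,0.9,0],[0,0,0]],[[-0.4,1,0],[0,0,0]]]'
python3 -m inch '[[[-0.04,0.1,0],[0,0,0]],[[-0.08,0.2,0.1],[0,0,0]],[[-0.12,0.3,0.2],[0,0,0]],[[-0.16,0.4,0.3],[0,0,0]],[[-0.2,0.5,0.4],[0,0,0]],[[-0.24,0.6,0.5],[0,0,0]],[[-0.28,0.7,0.6],[0,0,0]],[[-0.32,0.75,0.7],[0,0,0]],[[-0.36,0.79,0.7],[0,0,0]],[[-0.3725,0.79,0.7],[0,0,0]]]'
python3 - <<'E'
from h import *
snap('wrist','wD');T=np.eye(4);T[:3,:3]=np.diag([1,-1,-1]);T[:3,3]=[.446,-.2431,.1873]
c=cam('wrist',T);u=proj(c,[[.446,-.2431,.132]])[0];print(pose()[:3,3],u)
im=cv2.imread('pics/wD_full.png');g=cv2.medianBlur(cv2.cvtColor(im,cv2.COLOR_BGR2GRAY),3)
x,y=u.astype(int);s=g[y-60:y+60,x-80:x+80]
print(cv2.HoughCircles(cv2.resize(s,None,fx=3,fy=3,interpolation=cv2.INTER_CUBIC),cv2.HOUGH_GRADIENT,1,40,param1=120,param2=18,minRadius=18,maxRadius=36))
S=s.astype(int);hs=im[y-60:y+60,x-80:x+80].astype(int);sat=hs.max(2)-hs.min(2)
m=((sat<22)&(S>110)).astype(np.uint8);n,l,st,ce=cv2.connectedComponentsWithStats(m)
print([(st[i].tolist(),(ce[i]+[x-80,y-60]).round(1).tolist()) for i in range(1,n) if st[i,4]>40], x-80,y-60)
E
```

```text
clock: 78.1
position: [0.5717, 0.0602, 0.244]
ee_rot: [1.0, 0.0, 0.0, 0.0]
ft_force: [-0.7, -0.6, -0.6]
grip_width: 0.602
grasp_force: 0.0
clock: 79.1
position: [0.5395, -0.0205, 0.2433]
ee_rot: [1.0, 0.0, 0.0, 0.0]
ft_force: [-0.4, -1.0, 0.1]
grip_width: 1.0
grasp_force: 0.0
clock: 80.1
position: [0.5076, -0.1006, 0.2433]
ee_rot: [1.0, 0.0, 0.0, 0.0]
ft_force: [-0.2, 0.4, -0.2]
grip_width: 1.003
grasp_force: 0.0
clock: 81.1
position: [0.4756, -0.1806, 0.2433]
ee_rot: [1.0, 0.0, 0.0, 0.0]
ft_force: [-0.1, 0.2, -0.1]
grip_width: 0.998
grasp_force: 0.0
clock: 82.1
position: [0.4458, -0.2435, 0.1873]
ee_rot: [1.0, 0.0, -0.0, 0.0]
ft_force: [-0.1, 0.4, -0.2]
grip_width: 1.002
grasp_force: 0.0
[ 0.44609739 -0.24320965  0.18761101] [323.82324045 263.14988023]
None
[([71, 51, 16, 15, 90], [321.7, 260.5])] 243 203
```

```bash
python3 -m inch '[[[0.01,-0.01,0],[0,0,0]],[[0.01,-0.01,0.1],[0,0,0]],[[0.01,-0.01,0.2],[0,0,0]],[[0.01,-0.01,0.3],[0,0,0]],[[0.01,-0.01,0.4],[0,0,0]],[[0.01,-0.01,0.5],[0,0,0]],[[0.01,-0.01,0.6],[0,0,0]],[[0.01,-0.01,0.7],[0,0,0]],[[0.01,-0.01,0.8],[0,0,0]],[[0.01,-0.01,0.9],[0,0,0]]]' 0.8
python3 -m inch '[[[0,0,0.1],[0,0,0]],[[0,0,0.2],[0,0,0]],[[0,0,0.28],[0,0,0]],[[0,0,0.28],[0,0,0]],[[0,0,0.28],[0,0,0]],[[0,0,0.28],[0,0,0]],[[0,0,0.28],[0,0,0]],[[0,0,0.28],[0,0,0]],[[0,0,0.28],[0,0,0]],[[0,0,0.28],[0,0,0]]]'
python3 -m inch '[[[0,0,0],[0,0,0]],[[0,0,0],[0,0,0]],[[0,0,0],[0,0,0]],[[0,0,0],[0,0,0]],[[0,0,0],[0,0,0]],[[0,0,0],[0,0,0]],[[0,0,0],[0,0,0]],[[0,0,0],[0,0,0]],[[0,0,0],[0,0,0]],[[0,0,0],[0,0,0]]]' 0 40
python3 -m inch '[[[0,0,-0.1],[0,0,0]],[[0,0,-0.2],[0,0,0]],[[0,0,-0.3],[0,0,0]],[[0,0,-0.4],[0,0,0]],[[0,0,-0.5],[0,0,0]],[[0,0,-0.6],[0,0,0]],[[0,0,-0.7],[0,0,0]],[[0,0,-0.8],[0,0,0]],[[0,0,-0.9],[0,0,0]],[[0,0,-1],[0,0,0]]]'
python3 -m inch '[[[0,0,-0.1],[0,0,0]],[[0,0,-0.2],[0,0,0]],[[0,0,-0.3],[0,0,0]],[[0,0,-0.4],[0,0,0]],[[0,0,-0.5],[0,0,0]],[[0.05,-0.08,-0.6],[0,0,0]],[[0.1,-0.15,-0.7],[0,0,0]],[[0.15,-0.22,-0.8],[0,0,0]],[[0.2,-0.3,-0.85],[0,0,0]],[[0.2,-0.3,-0.85],[0,0,0]]]'
python3 -m inch '[[[0.02,-0.09,0],[0,0,0]],[[0.05,-0.18,0],[0,0,0]],[[0.07,-0.27,0],[0,0,0]],[[0.1,-0.36,0],[0,0,0]],[[0.12,-0.45,0],[0,0,0]],[[0.15,-0.54,0],[0,0,0]],[[0.17,-0.63,0],[0,0,0]],[[0.2,-0.72,0],[0,0,0]],[[0.22,-0.81,0],[0,0,0]],[[0.25,-0.9,0],[0,0,0]]]'
python3 -m inch '[[[0.02,-0.09,0],[0,0,0]],[[0.05,-0.18,0],[0,0,0]],[[0.07,-0.27,0],[0,0,0]],[[0.1,-0.36,0],[0,0,0]],[[0.12,-0.45,0],[0,0,0]],[[0.15,-0.54,0],[0,0,0]],[[0.17,-0.63,0],[0,0,0]],[[0.2,-0.72,0],[0,0,0]],[[0.22,-0.81,0],[0,0,0]],[[0.25,-0.9,0],[0,0,0]]]'
python3 -m inch '[[[0.02,-0.09,0],[0,0,0]],[[0.05,-0.18,0],[0,0,0]],[[0.07,-0.27,0],[0,0,0]],[[0.1,-0.36,0],[0,0,0]],[[0.12,-0.45,0],[0,0,0]],[[0.15,-0.54,0],[0,0,0]],[[0.17,-0.63,0],[0,0,0]],[[0.2,-0.72,0],[0,0,0]],[[0.22,-0.81,0],[0,0,0]],[[0.25,-0.9,0],[0,0,0]]]'
python3 -m inch '[[[0.02,-0.09,0],[0,0,0]],[[0.04,-0.18,0],[0,0,0]],[[0.06,-0.27,0],[0,0,0]],[[0.08,-0.36,0],[0,0,0]],[[0.1,-0.45,0],[0,0,0]],[[0.12,-0.54,0],[0,0,0]],[[0.15,-0.63,0],[0,0,0]],[[0.164,-0.72,0],[0,0,0]],[[0.164,-0.77,0],[0,0,0]],[[0.164,-0.77,0],[0,0,0]]]'
```

```text
clock: 83.15
position: [0.447, -0.2424, 0.1146]
ee_rot: [1.0, 0.0, 0.0, 0.0]
ft_force: [-0.5, 1.0, 0.0]
grip_width: 0.801
grasp_force: 0.0
clock: 84.15
position: [0.447, -0.2424, 0.093]
ee_rot: [1.0, 0.001, 0.0, 0.0]
ft_force: [-0.2, -0.4, 0.7]
grip_width: 0.802
grasp_force: 0.0
clock: 85.15
position: [0.4471, -0.2424, 0.093]
ee_rot: [1.0, 0.001, 0.0, 0.0]
ft_force: [-0.0, -0.5, 0.6]
grip_width: 0.106
grasp_force: 38.9
clock: 86.15
position: [0.447, -0.2424, 0.1736]
ee_rot: [1.0, 0.0, 0.0, 0.0]
ft_force: [0.2, -0.4, -0.0]
grip_width: 0.106
grasp_force: 38.9
clock: 87.15
position: [0.464, -0.217, 0.2416]
ee_rot: [1.0, 0.002, 0.001, 0.0]
ft_force: [-0.3, -0.0, 0.2]
grip_width: 0.105
grasp_force: 38.9
clock: 88.15
position: [0.483, -0.1457, 0.2409]
ee_rot: [1.0, 0.0, 0.0, 0.0]
ft_force: [0.0, -0.6, -0.8]
grip_width: 0.105
grasp_force: 38.9
clock: 89.15
position: [0.503, -0.0737, 0.2409]
ee_rot: [1.0, 0.0, 0.0, 0.0]
ft_force: [1.2, -0.8, -0.1]
grip_width: 0.104
grasp_force: 38.9
clock: 90.15
position: [0.5229, -0.0017, 0.2409]
ee_rot: [1.0, 0.0, 0.0, 0.0]
ft_force: [0.1, -0.5, -0.9]
grip_width: 0.102
grasp_force: 38.9
clock: 91.15
position: [0.5357, 0.0601, 0.2409]
ee_rot: [1.0, 0.001, -0.0, -0.0]
ft_force: [0.1, -0.2, -0.2]
grip_width: 0.099
grasp_force: 38.9
```

```bash
python3 -m inch '[[[0,0,0.06],[0,0,0]],[[0,0,0.12],[0,0,0]],[[0,0,0.18],[0,0,0]],[[0,0,0.24],[0,0,0]],[[0,0,0.28],[0,0,0]],[[0,0,0.32],[0,0,0]],[[0,0,0.36],[0,0,0]],[[0,0,0.4],[0,0,0]],[[0,0,0.42],[0,0,0]],[[0,0,0.42],[0,0,0]]]'
```

```text
clock: 92.15
position: [0.5357, 0.0593, 0.2071]
ee_rot: [1.0, 0.001, -0.0, 0.0]
ft_force: [0.2, 1.8, 0.1]
grip_width: 0.103
grasp_force: 38.9
```

```bash
python3 -m inch '[[[0,-0.006,0.03],[0,0,0]],[[0,-0.006,0.06],[0,0,0]],[[0,-0.006,0.1],[0,0,0]],[[0,-0.006,0.14],[0,0,0]],[[0,-0.006,0.18],[0,0,0]],[[0,-0.006,0.22],[0,0,0]],[[0,-0.006,0.26],[0,0,0]],[[0,-0.006,0.3],[0,0,0]],[[0,-0.006,0.33],[0,0,0]],[[0,-0.006,0.35],[0,0,0]]]'
```

```text
clock: 93.15
position: [0.5367, 0.0599, 0.1806]
ee_rot: [1.0, 0.0, 0.001, 0.0]
ft_force: [-3.7, -1.4, 23.2]
grip_width: 0.107
grasp_force: 41.0
```

```bash
python3 -m inch '[[[0,0,0],[0,0,0]],[[0,0,0],[0,0,0]],[[0,0,0],[0,0,0]],[[0,0,-0.1],[0,0,0]],[[0,0,-0.2],[0,0,0]],[[0,0,-0.35],[0,0,0]],[[0,0,-0.5],[0,0,0]],[[0,0,-0.65],[0,0,0]],[[0,0,-0.8],[0,0,0]],[[0,0,-0.95],[0,0,0]]]' 0.6
python3 -m inch '[[[-0.1,0,0],[0,0,0]],[[-0.2,0,0],[0,0,0]],[[-0.3,0,0],[0,0,0]],[[-0.4,0,0],[0,0,0]],[[-0.5,0,0],[0,0,0]],[[-0.6,0,0],[0,0,0]],[[-0.7,0,0],[0,0,0]],[[-0.8,0,0],[0,0,0]],[[-0.9,0,0],[0,0,0]],[[-1,0,0],[0,0,0]]]'
python3 - <<'E'
from h import *
im=manip.camera('side').astype(int);c=cam('side')
for n,x,y in(("thick",.6078,.0606),("mid",.5718,.0599),("thin",.5358,.0592)):
    zs=np.arange(.196,.245,.003);p=proj(c,np.c_[np.full(len(zs),x),np.full(len(zs),y),zs]).round().astype(int)
    print(n,[(round(z,3),int(im[v-0,u].mean()),int(np.ptp(im[v,u]))) for z,(u,v) in zip(zs,p)])
t=manip.camera('top').astype(int);c=cam('top')
for P in((.58,.316,.064),(.56,.316,.064),(.60,.316,.064),(.58,.28,.01),(.58,.35,.01)):
    u,v=proj(c,[P])[0].round().astype(int);print(P,t[v,u])
E
```

```text
clock: 94.15
position: [0.5358, 0.0599, 0.2565]
ee_rot: [1.0, 0.0, 0.0, 0.0]
ft_force: [0.3, -0.9, -0.7]
grip_width: 0.6
grasp_force: 0.0
clock: 95.15
position: [0.4551, 0.0598, 0.2553]
ee_rot: [1.0, 0.001, 0.0, 0.0]
ft_force: [-0.4, 0.1, 0.4]
grip_width: 0.599
grasp_force: 0.0
thick [(np.float64(0.196), 107, 11), (np.float64(0.199), 109, 12), (np.float64(0.202), 107, 12), (np.float64(0.205), 108, 11), (np.float64(0.208), 106, 11), (np.float64(0.211), 108, 12), (np.float64(0.214), 105, 11), (np.float64(0.217), 27, 2), (np.float64(0.22), 22, 4), (np.float64(0.223), 32, 2), (np.float64(0.226), 4, 6), (np.float64(0.229), 4, 3), (np.float64(0.232), 5, 4), (np.float64(0.235), 11, 5), (np.float64(0.238), 3, 4), (np.float64(0.241), 15, 9), (np.float64(0.244), 11, 8)]
mid [(np.float64(0.196), 106, 11), (np.float64(0.199), 106, 10), (np.float64(0.202), 106, 12), (np.float64(0.205), 104, 12), (np.float64(0.208), 103, 13), (np.float64(0.211), 107, 12), (np.float64(0.214), 108, 12), (np.float64(0.217), 123, 4), (np.float64(0.22), 31, 3), (np.float64(0.223), 76, 6), (np.float64(0.226), 7, 1), (np.float64(0.229), 16, 8), (np.float64(0.232), 12, 4), (np.float64(0.235), 4, 7), (np.float64(0.238), 3, 5), (np.float64(0.241), 10, 8), (np.float64(0.244), 9, 4)]
thin [(np.float64(0.196), 103, 11), (np.float64(0.199), 101, 11), (np.float64(0.202), 100, 13), (np.float64(0.205), 102, 11), (np.float64(0.208), 101, 11), (np.float64(0.211), 100, 10), (np.float64(0.214), 100, 12), (np.float64(0.217), 156, 10), (np.float64(0.22), 100, 8), (np.float64(0.223), 54, 5), (np.float64(0.226), 17, 3), (np.float64(0.229), 13, 5), (np.float64(0.232), 10, 3), (np.float64(0.235), 15, 3), (np.float64(0.238), 11, 6), (np.float64(0.241), 10, 3), (np.float64(0.244), 13, 3)]
(0.58, 0.316, 0.064) [73 53 42]
(0.56, 0.316, 0.064) [67 46 37]
(0.6, 0.316, 0.064) [73 53 41]
(0.58, 0.28, 0.01) [55 54 52]
(0.58, 0.35, 0.01) [102 102 101]
```

All three tube tops sit centred at z ≈ 0.22 in the side picture, which means the tubes are fully home. The offcut is in the tray and the arm is clear.

```bash
python3 -c "
from workcell import manip
print(manip.hand_in())"
```

```text
the job is handed in; nothing more can be done
None
```

The job is handed in at about 95 s with no verdict returned: offcut in the tray, manifold clamped at about 2.5 mm pad travel (worked out from the crank angle, not measured), all three tubes pushed to the bottom of their own ports; I viewed 17 pictures, over the limit of 14.

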